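# Make up the trimmer kit and the gate kit

## Task

Make up two kits from the things on the bench: the bare spark plug and the grease pot go into the longer tray for the trimmer, the padlock and the bolt into the shorter tray for the gate. Stand each thing upright on the floor of a bay of its own (either bay of the right tray), just as it stands now, and let go of it. Leave the carton, the nut and the tape roll where they are.

Things in the scene. Friction and masses are not known exactly. Their poses are not given: they have to be found in the camera images.
- tray_long: the longer of two flat open plywood trays, fixed to the bench: two equal bays side by side along its y. 70 mm (x) x 172 mm (y), plus a low 7 mm cleat on each end; walls and divider 16 mm high, 4 mm thick, floor 4 mm thick. Origin at the centre of its underside, z up. Bay centres at x = 0, y = -42 and +42 mm; each bay 62 mm (x) x 80 mm (y) inside.
- tray_short: the shorter of two flat open plywood trays, fixed to the bench: two equal bays side by side along its y. 70 mm (x) x 116 mm (y), plus a low 7 mm cleat on each end; walls and divider 16 mm high, 4 mm thick, floor 4 mm thick. Origin at the centre of its underside, z up. Bay centres at x = 0, y = -28 and +28 mm; each bay 62 mm (x) x 52 mm (y) inside.
- spark_plug: bare pale spark plug standing upright on its thread, 58 mm tall: thread 14 mm thick up to z = 14 mm, hexagon 22 mm across at z = 14 to 25 mm, then a slim insulator 13 mm thick to the top. Origin at the centre of its underside, z up. 50 g nominal.
- grease_pot: small round grey pot with a steel screw cap, standing upright, 42 mm in diameter, 60 mm tall. Origin at the centre of its underside, z up. 90 g nominal.
- padlock: brass padlock standing upright with its shackle on top: body 22 mm (x) x 44 mm (y) up to z = 38 mm, shackle 8 mm thick in x up to z = 70 mm. Origin at the centre of its underside, z up. 150 g nominal.
- hex_bolt: steel bolt standing on its head with the thread up, 50 mm tall: head 27 mm across and 10 mm high, thread 16 mm thick above it. Origin at the centre of its underside, z up. 60 g nominal.
- plug_carton: bystander: small upright carton, 25 x 25 x 72 mm tall, loose. Origin at the centre of its underside.
- hex_nut: bystander: loose steel nut lying flat, 24 x 28 x 13 mm. Origin at the centre of its underside.
- black_tape: bystander: small roll of black tape lying flat, 53 mm across, 19 mm high, loose. Origin at the centre of its underside.
- trimmer_a: bystander, fixed, one of two trimmers. Red shaft from x 0.45, y 0.40 to x 0.54, y -0.16, 30 mm thick, tops at z 0.10 to 0.16; on it a loop handle at y -0.04 to 0, x 0.45 to 0.60, up to z 0.285: carry over it. The other's grey shaft: x 0.66, y 0.44 to x 0.76, y 0, tops 0.06 to 0.17; handle at y -0.24 to -0.31, x over 0.63, up to 0.31. Tall engines: y below -0.35, x over 0.43. Origin of no use.
Things that resemble listed ones, but are neither listed nor needed, are in the scene too. Several things look just like the padlock: the one meant starts nearest to the robot's base. There is more than one size of the grease_pot; the one meant has the size given above.

How it is judged:
By the outcome, as a careful person would: the job done as asked, in the order asked, and still so for the second after the job is handed in, with the robot touching nothing.
It also fails if it takes over 133 s, if anything falls off the work surface, if the arm or the gripper's body presses on something with over 40 N, if the wrist force passes 120 N, or if a joint passes its speed limit or range.

## Robot

A 6-joint arm with a two-finger parallel gripper is mounted at the origin on a cart in front of the work surface, level with it; the furniture and walls round the work are solid. World frame = base frame: x ahead of the robot, y to its left, z up, the work surface at z = 0. Lengths are in mm, angles in rad, forces in N, time in s.
With the tool pointing down it reaches from about 325 to 900 mm from the base axis. Payload 6.1 kg.
Tool frame: the origin (TCP) lies midway between the tips of the shut fingers; the grasp point (between the pads) lies 19 mm behind it; z points along the fingers, y is the line along which they close (so a half turn about z gives the same grasp; the last joint's range is limited). The gripper opens to 85 mm and grips with 20 to 120 N. Pads are 22 mm wide; open, the fingers measure 114 mm over their backs; the gripper's body (76 mm by 85 mm) begins 54 mm behind the grasp point. The pads swing forward as they close: fully open they stand 13 mm farther back than shut.
Start: joints at [-1.395, 0.22, 1.526, -0, 1.395, -0.126], TCP at [185.767, -596.746, 231.3] pointing down, gripper open.
Joint ranges: [-2.98, 2.98], [-0.91, 2.08], [0.09, 2.57], [-1.24, 4.39], [0.2, 2.65], [-2.68, 2.68]. Speed limits (rad/s): [2.57, 2.57, 3.01, 3.14, 3.14, 3.14].

## Interface

Orientations are given as a unit quaternion [x, y, z, w].
In Python, from rig import env gives the robot as it stands. The module is installed in compiled form; this text tells all that it offers.
- The arm moves only by the tool carry_out, never from a script. Its argument "increments" is a list that holds one entry, the list of rows, each a list of 7 numbers: the shift along the world's x, y, z as a fraction of full scale, then the turn, a rotation vector about the world's x, y, z as a fraction of full scale, then the finger opening in mm, from 0 to 85.4. A call has exactly 10 rows; each row is the pose to reach, as a shift and turn from the pose commanded when the call began; what a row does not reach only later rows make up. Full scale, the value 1, is 0.15 m for a shift and pi/2 rad for a turn. A row lasts 1/8 s, in which the tool goes at most 62.5 mm and 10.7 degrees, less where a joint would pass 70% of its speed; a pose out of reach is approached as far as the arm can. A call with a number of a shift or a turn outside -1 to 1 is refused whole. A call with a gripper value outside its range is refused whole. The fingers move at their own pace and stop on an object; "grip_force" is the grip in N (left out, the last holds). Time passes only in rows, so rows that repeat a pose let the fingers close, or fill a call up. It gives the time, the measured TCP pose, the force, the opening and the grip force at its end, in the units of the state.
- env.get_state(): the state, without advancing time (a new reading comes with each control period).
- env.get_image(name): name is "scene" or "top" or "wrist"; returns a dict with "frame" (400x640x3 uint8, blue, green, red), "fx", "fy", "cx", "cy" (pixels), "R" (3x3) and "t" (3): a world point X has camera coordinates R X + t. Camera axes: x right, y down, z forward; pixel columns grow to the right and rows downward; lengths in mm; the calibration is good to about 2 mm. A picture is of the moment at which its call begins. There is no depth.
- env.sign_off(): hands the job in; it is judged then, once.
The state is a dict: "t": time; "joint_pos": joint angles; "joint_vel": joint speeds; "effort": joint torques, N m; "tcp_pos": TCP position; "tcp_rot": TCP orientation; "force": force on the tool from outside, world axes, zero at the start; "moment": the same for the moment, N m; "width": finger opening in mm; "gripper_force": force on a finger pad.
Only numpy, scipy, OpenCV 4.12 (cv2) and the standard library are available. Lean on these libraries where they do the work, as an engineer would, in place of code of your own. Each camera call takes 0.05 s, during which the arm holds its last target. There are 200 camera calls.

## Working session

There is one attempt and no reset: what is moved stays moved. The work goes in short steps, Python scripts to look and compute and a tool call to move; the robot and the scene stay as the last step left them, time stands still between calls to the robot, and variables do not carry over. Pictures are saved under pics/ and viewed, at most 14 in all, crops included, and the job is handed in when it is done.

Besides the shell and the picture viewer there is one more tool, called in YAML: its name, and indented under it one key for each argument. carry_out: Moves the arm, as the interface text tells. Its arguments: {"type":"object","properties":{"increments":{"type":"array","items":{"type":"array","items":{"type":"array","items":{"type":"number"}}}},"grip_force":{"type":"number"}},"required":["increments"]}

```bash
mkdir -p pics; cat > h.py <<'E'
import numpy as np, cv2
from rig import env
def grab(name,f):
    im=env.get_image(name); cv2.imwrite('pics/'+f+'.png',im['frame'])
    np.savez('pics/'+f+'.npz',**{k:np.array(im[k]) for k in im}); return im
def load(f): return dict(np.load('pics/'+f+'.npz'))
def ray(im,u,v):
    R=np.array(im['R']);t=np.array(im['t']); d=R.T@np.array([(u-im['cx'])/im['fx'],(v-im['cy'])/im['fy'],1.]); return -R.T@t,d
def plane(im,u,v,z):
    c,d=ray(im,u,v); return c+d*(z-c[2])/d[2]
def proj(im,X):
    p=np.array(im['R'])@np.array(X,float)+np.array(im['t']); return np.array([im['fx']*p[0]/p[2]+im['cx'],im['fy']*p[1]/p[2]+im['cy']])
def tri(*obs):
    A=np.zeros((3,3));b=np.zeros(3)
    for im,u,v in obs:
        c,d=ray(im,u,v);d=d/np.linalg.norm(d);P=np.eye(3)-np.outer(d,d);A+=P;b+=P@c
    return np.linalg.solve(A,b)
E
python3 - <<'E'
from h import *
for n in ['scene','top','wrist']:
    im=grab(n,n+'0'); print(n,im['fx'],im['cx'],im['cy'],-np.array(im['R']).T@np.array(im['t']))
    print(np.round(im['R'],3).tolist())
print(env.get_state())
E
```

```text
scene 478.2537676709766 321.6894492377395 200.15242336936092 [161.13467875 635.68896788 880.18076924]
[[-0.884, -0.467, -0.003], [-0.35, 0.667, -0.658], [0.309, -0.581, -0.753]]
top 438.4425036301672 317.8117440215863 199.8208793023855 [ 322.74201414  -32.35662906 1195.49787715]
[[-0.012, -1.0, -0.021], [-0.989, 0.015, -0.144], [0.145, 0.019, -0.989]]
wrist 349.6277278833094 320.72256879676473 200.8010791412132 [ 255.91877692 -573.46123059  372.2740187 ]
[[0.298, -0.955, -0.002], [-0.913, -0.285, 0.292], [-0.28, -0.086, -0.956]]
{'t': 0.15, 'joint_pos': array([-1.39504739e+00,  2.21043178e-01,  1.52734774e+00, -8.85704557e-06,
        1.39470451e+00, -1.26077359e-01]), 'joint_vel': array([-0.00171568, -0.00196462, -0.00364872,  0.00213706, -0.00248593,
        0.00028667]), 'effort': array([ 1.46810235e-03, -4.97484648e+01, -3.89904177e+01, -1.65608262e-04,
        7.22330238e-03, -2.34769823e-05]), 'tcp_pos': array([ 185.71525305, -596.28261388,  230.45196572]), 'tcp_rot': array([ 9.88633811e-01,  1.50341691e-01, -2.30174492e-05, -7.51045750e-04]), 'force': array([-1.18632413,  0.25328413, -0.31887224]), 'moment': array([0.04345991, 0.00053992, 0.01656893]), 'gripper_force': 0.0, 'width': 85.65375055173577}
```

View pics/scene0.png

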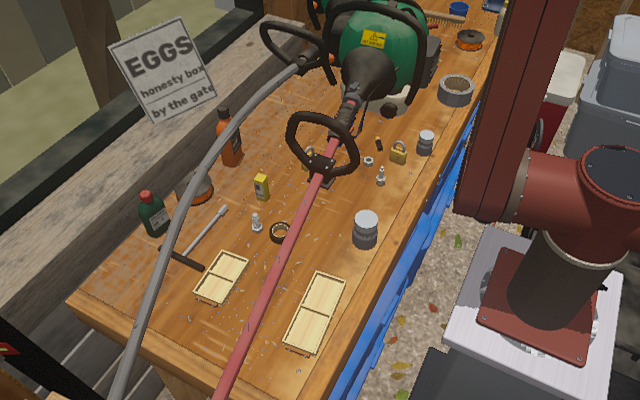

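View pics/top0.png

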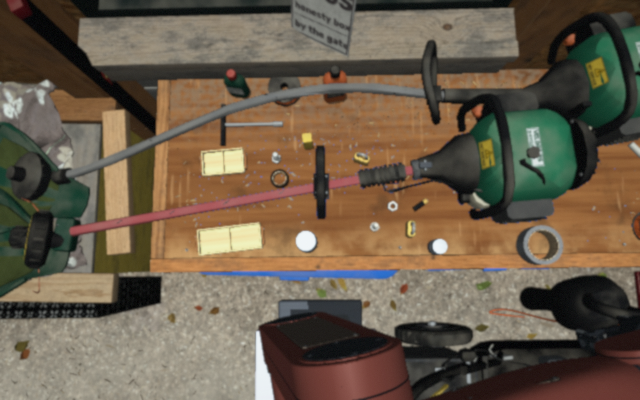

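The scene view shows:
- **Trays:** two trays at scene (315,312) and (221,277).
- **Pots:** two, at (365,230) and (426,143).
- **Padlocks:** two, at (398,152) and (310,155).
- **Slim pale things:** two, at (380,176) and (256,222).
- **Bystanders:** nut (368,160), carton (262,187), tape (280,232).

The top view agrees: pots (306,241) and (440,246), padlocks (411,228) and (361,158).

Next is one close crop of the candidates.

```bash
python3 - <<'E'
from h import *
s=cv2.imread('pics/scene0.png');t=cv2.imread('pics/top0.png')
a=cv2.resize(s[125:250,235:445],(800,476),interpolation=cv2.INTER_CUBIC)
b=cv2.resize(t[135:265,190:460],(800,385),interpolation=cv2.INTER_CUBIC)
cv2.imwrite('pics/c1.png',a);cv2.imwrite('pics/c2.png',b)
T=load('top0');S=load('scene0')
for n,u,v,z in [('potA',306,241,60),('potB',440,246,60),('lockA',411,228,70),('lockB',361,158,70),('pl',375,226,50),('bolt',276,157,50),('long',230,239,16),('short',223,162,16),('nut',393,206,13)]:
    print(n,plane(T,u,v,z).round())
E
```

```text
potA [382.  22.  60.]
potB [ 364. -322.   60.]
lockA [ 411. -248.   70.]
lockB [ 596. -125.   70.]
pl [ 419. -159.   50.]
bolt [608. 101.  50.]
long [392. 229.  16.]
short [605. 252.  16.]
nut [ 476. -213.   13.]
```

View pics/c1.png

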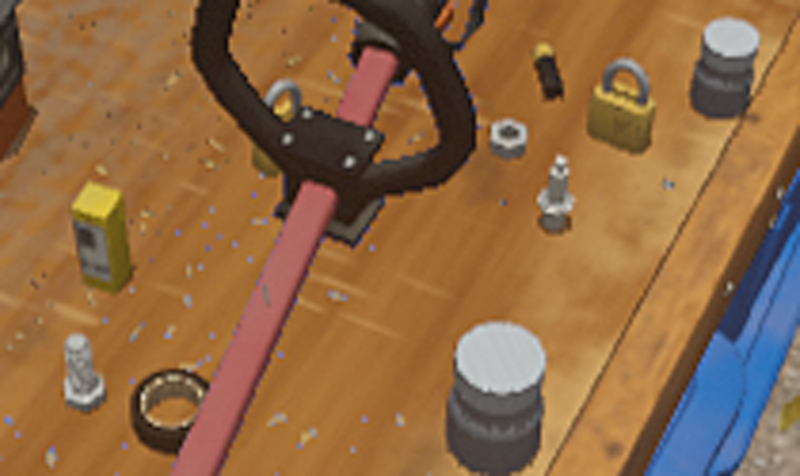

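View pics/c2.png

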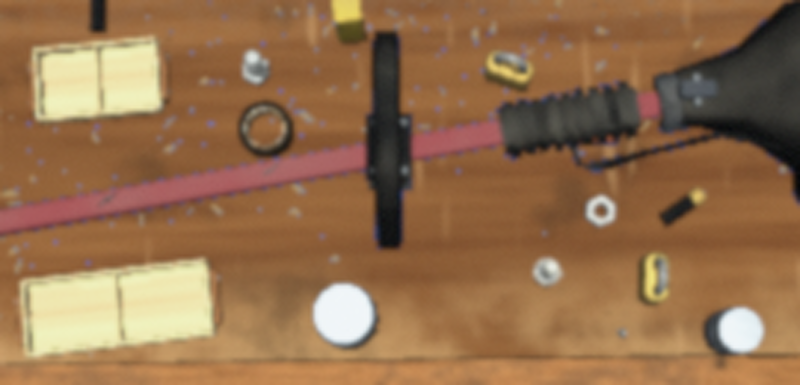

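Crop 1 settles the choice, and crop 2 matches it:
- **Spark plug:** the bare, pale one with a hexagon is at scene (380,176). The dark capped thing at (379,143) is a look-alike. The one at (256,222) stands on a wide head, so it is the bolt.
- **Padlocks:** A at top (411,228) is about 480 mm from the base. B at (361,158) is about 610 mm away. A is the one meant.
- **Pots:** A at top (306,241) has a cap of about 55 mm. B at (440,246) is about 40 mm, so B is the one meant.

I'll bring the wrist camera over them to measure.

carry_out:
  increments:
    - [[0.1,0.25,0.2,0,0,0,85],[0.2,0.5,0.4,0,0,0,85],[0.3,0.75,0.5,0,0,0,85],[0.4,1,0.5,0,0,0,85],[0.4,1,0.5,0,0,0,85],[0.4,1,0.5,0,0,0,85],[0.4,1,0.5,0,0,0,85],[0.4,1,0.5,0,0,0,85],[0.4,1,0.5,0,0,0,85],[0.4,1,0.5,0,0,0,85]]

```text
t: 1.4
tcp_pos: [245.6, -446.9, 306.2]
tcp_rot: [0.989, 0.15, -0.0, -0.0]
force: [-0.4, -0.6, 0.1]
width: 85.2
gripper_force: 0.0
```

carry_out:
  increments:
    - [[0.15,0.25,0,0,0,0,85],[0.3,0.5,0,0,0,0,85],[0.4,0.75,0,0,0,0,85],[0.5,0.9,0,0,0,0,85],[0.5,0.9,0,0,0,0,85],[0.5,0.9,0,0,0,0,85],[0.5,0.9,0,0,0,0,85],[0.5,0.9,0,0,0,0,85],[0.5,0.9,0,0,0,0,85],[0.5,0.9,0,0,0,0,85]]

```text
t: 2.65
tcp_pos: [320.7, -311.9, 306.3]
tcp_rot: [0.989, 0.15, -0.0, -0.0]
force: [-0.3, 0.5, -0.6]
width: 84.8
gripper_force: 0.0
```

```bash
python3 -c "
from h import *
grab('wrist','w1');print(env.get_state()['tcp_pos'])"
```

```text
[ 320.70537057 -311.8742281   306.27408723]
```

carry_out:
  increments:
    - [[0.15,0.25,0,0,0,0,85],[0.3,0.5,0,0,0,0,85],[0.4,0.7,0,0,0,0,85],[0.5,0.7,0,0,0,0,85],[0.5,0.7,0,0,0,0,85],[0.5,0.7,0,0,0,0,85],[0.5,0.7,0,0,0,0,85],[0.5,0.7,0,0,0,0,85],[0.5,0.7,0,0,0,0,85],[0.5,0.7,0,0,0,0,85]]

```text
t: 3.95
tcp_pos: [395.7, -206.8, 306.3]
tcp_rot: [0.989, 0.15, 0.0, 0.0]
force: [0.0, 0.1, 0.3]
width: 85.0
gripper_force: 0.0
```

```bash
python3 -c "
from h import *
grab('wrist','w2');s=env.get_state();print(s['tcp_pos'],s['t'],s['force'])
a=load('w1')['frame'];b=load('w2')['frame']
cv2.imwrite('pics/w12.png',np.vstack([a,b])[:, :] if 0 else cv2.resize(np.hstack([a,b]),(800,250)))"
```

```text
[ 395.73045733 -206.79543975  306.31867116] 4.0 [0.07631409 0.34452109 0.9336588 ]
```

View pics/w2.png

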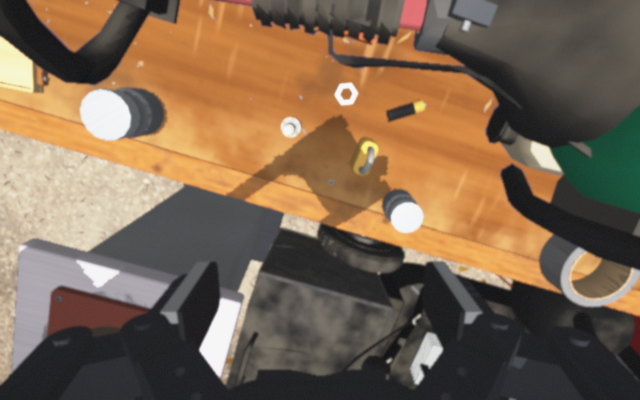

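w2 shows the plug at (290,127), padlock A at (366,157), the small pot's cap at (405,215), the large pot at (106,114) and the nut at (346,93). Next I'll find the same things in w1 and triangulate.

```bash
python3 - <<'E'
from h import *
V={n:load(n) for n in ['w1','w2','top0','scene0']}
def blob(im,p,r,kind):
    f=im['frame'];hsv=cv2.cvtColor(f,cv2.COLOR_BGR2HSV)
    m=cv2.inRange(hsv,(0,0,140),(180,70,255)) if kind=='w' else cv2.inRange(hsv,(20,110,90),(35,255,255))
    z=np.zeros_like(m);cv2.circle(z,tuple(int(x) for x in p),r,255,-1);m&=z
    n,l,s,c=cv2.connectedComponentsWithStats(m)
    if n<2:return None
    i=1+np.argmax(s[1:,4]);cn=max(cv2.findContours((l==i).astype(np.uint8),0,1)[0],key=len)
    return c[i],s[i],cv2.minAreaRect(cn)
for nm,X,r,k in [('potB',(364,-322,60),30,'w'),('potA',(382,22,60),40,'w'),('plug',(419,-159,50),14,'w'),('lock',(411,-248,38),22,'y')]:
    for n,im in V.items():
        p=proj(im,X);b=blob(im,p,r,k)
        print(nm,n,p.round(),None if b is None else (b[0].round(1),b[1].tolist(),[np.round(q,1) for q in b[2]]))
def up(n,c,w):
    f=V[n]['frame'];x,y=int(c[0])-w//2,int(c[1])-w//2;f=cv2.copyMakeBorder(f,60,60,60,60,0);return cv2.resize(f[y+60:y+60+w,x+60:x+60+w],(260,260),interpolation=cv2.INTER_NEAREST)
rows=[]
for n in ['w1','w2']:
    rows.append(np.hstack([up(n,proj(V[n],X),65) for X in [(364,-322,60),(419,-159,30),(411,-248,40)]]))
cv2.imwrite('pics/c3.png',np.vstack(rows))
for n in ['w1','w2']:
    print(n,[(proj(V[n],X)).round() for X in [(364,-322,60),(419,-159,30),(411,-248,40)]])
E
```

```text
potB w1 [342. 128.] (array([342.1, 128. ]), [324, 110, 36, 37, 1024], [array([342.3, 128. ]), array([36.3, 34.7]), np.float64(78.7)])
potB w2 [407. 217.] (array([406.6, 216.9]), [390, 202, 34, 31, 829], [array([406.8, 216.8]), array([30.4, 32.5]), np.float64(45.0)])
potB top0 [440. 246.] (array([439.7, 246. ]), [432, 238, 16, 17, 202], [array([439.8, 246.2]), array([15.6, 14.8]), np.float64(45.0)])
potB scene0 [426. 134.] (array([426.5, 134.4]), [420, 130, 14, 10, 119], [array([426.5, 134.5]), array([ 9., 13.]), np.float64(90.0)])
potA w1 [19.  5.] (array([14. , 14.9]), [0, 0, 31, 34, 936], [array([15. , 16.5]), array([33., 30.]), np.float64(90.0)])
potA w2 [115. 112.] (array([105.3, 114.3]), [80, 88, 52, 53, 2087], [array([105.8, 114.8]), array([55.9, 46.7]), np.float64(45.0)])
potA top0 [306. 241.] (array([305.2, 240.3]), [295, 230, 21, 22, 361], [array([305. , 240.5]), array([21., 20.]), np.float64(90.0)])
potA scene0 [365. 224.] (array([365.9, 218.5]), [354, 210, 24, 19, 351], [array([365.5, 219. ]), array([18., 23.]), np.float64(90.0)])
plug w1 [209.  28.] (array([212.5,  29.2])
[... 454 characters left out ...]
[9. , 4.9]), np.float64(9.5)])
lock w1 [290.  64.] (array([291.7,  63. ]), [285, 45, 22, 40, 109], [array([294.3,  64.3]), array([12. , 40.8]), np.float64(18.4)])
lock w2 [359. 157.] (array([362.7, 153.3]), [351, 139, 28, 35, 398], [array([363.8, 156.4]), array([20.6, 34.9]), np.float64(26.6)])
lock top0 [409. 229.] (array([409.1, 229.1]), [406, 220, 10, 18, 90], [array([409.4, 228.6]), array([16.5,  8.7]), np.float64(76.0)])
lock scene0 [397. 152.] (array([397.5, 153.7]), [390, 147, 17, 17, 147], [array([397.4, 154.6]), array([16.6, 14.6]), np.float64(20.6)])
w1 [array([342., 128.]), array([214.,  31.]), array([290.,  64.])]
w2 [array([407., 217.]), array([289., 127.]), array([359., 157.])]
```

View pics/c3.png

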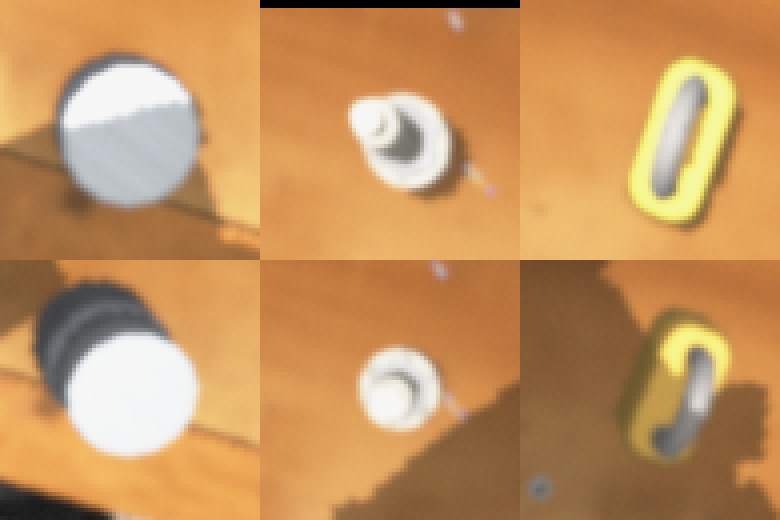

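The crops show the pot cap clean in both views: w1 (342,128) and w2 (407,217). The plug's tip is at w1 (210,28.5) and w2 (290,128.7), with its hexagon at w1 (219.5,34) and w2 (292,127.5). The padlock's top face is at w1 (298.5,67).

```bash
python3 - <<'E'
from h import *
V={n:load(n) for n in ['w1','w2','top0','scene0']};a,b,T,S=[V[k] for k in ['w1','w2','top0','scene0']]
for n in V: print(n,[proj(V[n],X).astype(int)-32 for X in [(419,-159,30),(411,-248,40)]])
print('potB w',tri((a,342.1,128),(b,406.6,216.9)),'all',tri((a,342.1,128),(b,406.6,216.9),(T,439.7,246),(S,426.5,134.4)))
X=tri((a,342.1,128),(b,406.6,216.9)); c,_=ray(b,0,0);print('dia',32.5*(np.array(b['R'])@X+b['t'])[2]/b['fx'], 36*(np.array(a['R'])@X+a['t'])[2]/a['fx'])
print('plug tip',tri((a,210,28.5),(b,290,128.7)),'hex',tri((a,219.5,34),(b,292,127.5)),plane(b,290,128.7,58),plane(a,210,28.5,58),plane(T,374.3,226.3,40))
# padlock: full yellow+grey segmentation vs wood -> use saturation/hue: outline of top face in w1
f=a['frame'];hsv=cv2.cvtColor(f,cv2.COLOR_BGR2HSV);o=proj(a,(411,-248,40)).astype(int)
m=(cv2.inRange(hsv,(22,90,90),(35,255,255)))
z=np.zeros_like(m);cv2.circle(z,(int(o[0])+8,int(o[1])+3),28,255,-1);m=cv2.morphologyEx(m&z,cv2.MORPH_CLOSE,np.ones((9,9)))
cn=max(cv2.findContours(m,0,1)[0],key=cv2.contourArea);r=cv2.minAreaRect(cn);print('lock w1',r)
bx=cv2.boxPoints(r);print(np.array([plane(a,*p,38) for p in bx]).round(1))
print('lock all body',tri((a,*r[0]),(T,409.4,228.6)))
E
```

```text
w1 [array([182,  -2]), array([258,  31])]
w2 [array([256,  95]), array([326, 125])]
top0 [array([342, 194]), array([376, 196])]
scene0 [array([348, 143]), array([365, 119])]
potB w [ 363.62605198 -321.86652003   59.8965151 ] all [ 363.63248424 -321.7682624    59.69583221]
dia 38.299070838294654 39.30955423810459
plug tip [ 419.23189915 -161.65944349   51.88227305] hex [ 418.39851432 -162.33625922   20.57269006] [ 420.88145736 -162.63729992   58.        ] [ 417.89009101 -162.95184235   58.        ] [ 418.85740038 -157.77989057   40.        ]
lock w1 ((298.1759338378906, 65.71157836914062), (20.1513729095459, 40.491519927978516), 19.29004669189453)
[[ 390.5 -244.    38. ]
 [ 432.4 -247.4   38. ]
 [ 432.2 -268.9   38. ]
 [ 390.  -266.2   38. ]]
lock all body [ 413.22802295 -254.62220311   13.27188423]
```

Measured so far:

| Thing | x | y | Height | Check |
|---|---|---|---|---|
| Pot B | 363.6 | -321.9 | 59.9 | cap about 39–42 mm, agrees |
| Plug | 418.7 | -162.3 | tip about 52–58 | hexagon at 20, agrees |
| Padlock | 411 | -256.6 | face at 38 | 42 x 21.5 mm, long axis near world x |

I'll turn the camera to the robot's side and go down to the plug.

carry_out:
  increments:
    - [[0.02,0.03,-0.04,0,0,0.1,60],[0.04,0.06,-0.08,0,0,0.2,60],[0.06,0.09,-0.12,0,0,0.3,60],[0.08,0.12,-0.16,0,0,0.4,60],[0.1,0.15,-0.2,0,0,0.5,60],[0.12,0.18,-0.24,0,0,0.6,60],[0.14,0.21,-0.28,0,0,0.7,60],[0.15,0.25,-0.32,0,0,0.8,60],[0.153,0.28,-0.36,0,0,0.9,60],[0.153,0.297,-0.4,0,0,1,60]]

```text
t: 5.25
tcp_pos: [418.8, -161.9, 246.1]
tcp_rot: [0.591, 0.807, 0.0, 0.0]
force: [0.6, -0.4, -0.4]
width: 59.9
gripper_force: 0.0
```

carry_out:
  increments:
    - [[0,0,-0.1,0,0,0.1,60],[0,0,-0.2,0,0,0.2,60],[0,0,-0.3,0,0,0.3,60],[0,0,-0.4,0,0,0.4,60],[0,0,-0.5,0,0,0.5,60],[0,0,-0.6,0,0,0.6,60],[0,0,-0.7,0,0,0.7,60],[0,0,-0.8,0,0,0.81,60],[0,0,-0.9,0,0,0.81,60],[0,0,-0.9,0,0,0.81,60]]

```text
t: 6.5
tcp_pos: [417.8, -161.6, 110.0]
tcp_rot: [-0.0, 1.0, 0.001, -0.001]
force: [0.6, -0.1, 0.2]
width: 60.4
gripper_force: 0.0
```

```bash
python3 - <<'E'
from h import *
im=grab('wrist','w3');s=env.get_state();print(s['tcp_pos'],s['tcp_rot'],s['joint_pos'].round(2))
for z in (0,20,58): print(z,proj(im,(418.7,-162.3,z)))
E
```

```text
[ 418.38776329 -161.97136483  110.9033052 ] [-3.37601232e-04  9.99999758e-01  3.19848159e-04 -5.17402563e-04] [-0.55 -0.08  2.08  0.    1.14 -2.12]
0 [318.53142724 200.52632678]
20 [318.38776062 208.77260373]
58 [318.04183652 228.62819588]
```

View pics/w3.png

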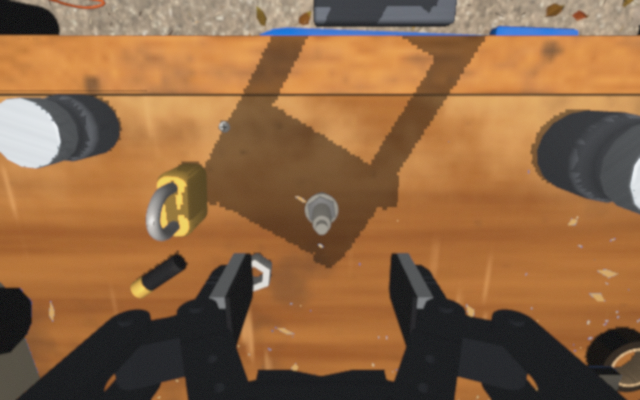

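w3 shows the plug's hexagon at (322,206) and tip at (321,226), within 3 px of the prediction (about 1–2 mm in y). The padlock is at (175,200), the nut at (260,272) and the small pot at (30,130). I'll descend and grip the insulator.

carry_out:
  increments:
    - [[0,0.003,-0.12,0,0,0,60],[-0.003,0.007,-0.24,0,0,0,60],[-0.005,0.007,-0.36,0,0,0,60],[-0.005,0.007,-0.48,0,0,0,60],[-0.005,0.007,-0.56,0,0,0,60],[-0.005,0.007,-0.56,0,0,0,60],[-0.005,0.007,-0.56,0,0,0,5],[-0.005,0.007,-0.56,0,0,0,5],[-0.005,0.007,-0.56,0,0,0,5],[-0.005,0.007,-0.56,0,0,0,5]]
  grip_force: 40

```text
t: 7.8
tcp_pos: [418.6, -161.5, 28.0]
tcp_rot: [-0.002, 1.0, -0.0, 0.001]
force: [-0.2, 0.6, 4.8]
width: 10.6
gripper_force: 39.2
```

carry_out:
  increments:
    - [[0,0,0,0,0,0,5],[0,0,0,0,0,0,5],[0,0,0,0,0,0,5],[0,0,0.03,0,0,0,5],[0,0,0.1,0,0,0,5],[0,0,0.25,0,0,0,5],[0,0,0.4,0,0,0,5],[0,0,0.6,0,0,0,5],[0,0,0.8,0,0,0,5],[0,0,1,0,0,0,5]]

```text
t: 9.05
tcp_pos: [417.7, -161.0, 178.7]
tcp_rot: [-0.002, 1.0, -0.0, 0.0]
force: [1.0, -0.8, -1.7]
width: 10.6
gripper_force: 39.1
```

The plug is gripped at 10.6 mm width and 39 N. I'll lift it and carry it over to the long tray.

carry_out:
  increments:
    - [[-0.02,0,0.15,0,0,0,5],[-0.05,0,0.3,0,0,0,5],[-0.1,0.05,0.5,0,0,0,5],[-0.15,0.15,0.7,0,0,0,5],[-0.2,0.3,0.9,0,0,0,5],[-0.2,0.45,1,0,0,0,5],[-0.2,0.6,1,0,0,0,5],[-0.2,0.7,1,0,0,0,5],[-0.2,0.8,1,0,0,0,5],[-0.2,0.9,1,0,0,0,5]]

```text
t: 10.3
tcp_pos: [387.7, -25.5, 327.0]
tcp_rot: [-0.002, 1.0, 0.0, -0.0]
force: [0.5, -0.5, -0.4]
width: 10.1
gripper_force: 39.1
```

carry_out:
  increments:
    - [[0,0.1,0,0,0,0,5],[0,0.25,0,0,0,0,5],[0,0.4,0,0,0,0,5],[0,0.55,0,0,0,0,5],[0,0.7,0,0,0,0,5],[0,0.85,0,0,0,0,5],[0,1,0,0,0,0,5],[0,1,0,0,0,0,5],[0,1,0,0,0,0,5],[0,1,0,0,0,0,5]]

```text
t: 11.55
tcp_pos: [388.0, 123.2, 327.2]
tcp_rot: [-0.001, 1.0, -0.0, -0.0]
force: [0.7, 0.1, -0.2]
width: 10.8
gripper_force: 39.1
```

```bash
python3 -c "
from h import *
grab('wrist','w4');print(env.get_state()['tcp_pos'])"
```

```text
[388.01776516 123.26053863 327.25263122]
```

carry_out:
  increments:
    - [[0,0.1,0,0,0,0,5],[0,0.25,0,0,0,0,5],[0,0.4,0,0,0,0,5],[0,0.55,0,0,0,0,5],[0,0.65,0,0,0,0,5],[0,0.7,0,0,0,0,5],[0,0.7,0,0,0,0,5],[0,0.7,0,0,0,0,5],[0,0.7,0,0,0,0,5],[0,0.7,0,0,0,0,5]]

```text
t: 12.85
tcp_pos: [388.1, 228.5, 327.4]
tcp_rot: [-0.001, 1.0, -0.0, 0.0]
force: [0.2, -0.2, -0.5]
width: 10.6
gripper_force: 39.1
```

```bash
python3 -c "
from h import *
grab('wrist','w5');print(env.get_state()['tcp_pos'])"
```

```text
[388.05727729 228.57276794 327.38122901]
```

View pics/w5.png

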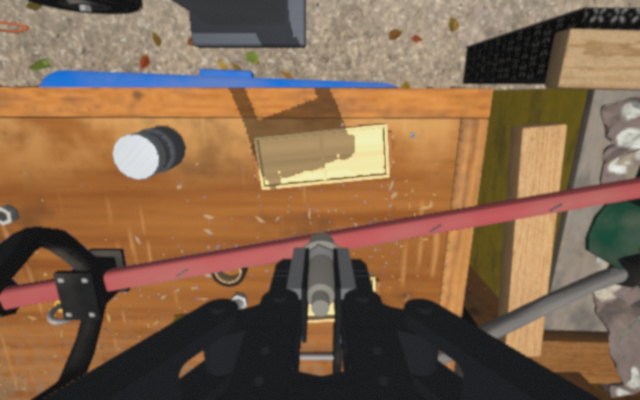

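w5 shows the plug held upright at (320,280). The long tray's outline is roughly (256,136), (388,124), (391,178), (261,190), partly in shadow. The short tray is mostly hidden behind the gripper. I'll measure the trays' edges in the two wrist views and the two fixed views.

```bash
python3 - <<'E'
from h import *
V={n:load(n) for n in ['w4','w5','top0','scene0']}
for n,im in V.items():
    hsv=cv2.cvtColor(im['frame'],cv2.COLOR_BGR2HSV)
    if n=='w5': print('hsv tray',hsv[150,370],hsv[160,280],'wood',hsv[200,200],hsv[115,275],hsv[150,410])
    m=cv2.inRange(hsv,(20,40,70),(34,150,255))
    m=cv2.morphologyEx(m,cv2.MORPH_CLOSE,np.ones((5,5)));m=cv2.morphologyEx(m,cv2.MORPH_OPEN,np.ones((3,3)))
    for nm,X in [('long',(392,229,16)),('short',(605,252,16))]:
        p=proj(im,X);k,l,s,c=cv2.connectedComponentsWithStats(m)
        x,y=int(p[0]),int(p[1])
        if not(0<=x<640 and 0<=y<400) : continue
        w=l[max(y-6,0):y+7,max(x-6,0):x+7];w=w[w>0]
        if len(w)==0: print(n,nm,'none',p);continue
        i=np.bincount(w).argmax();cn=max(cv2.findContours((l==i).astype(np.uint8),0,1)[0],key=cv2.contourArea)
        r=cv2.minAreaRect(cn);q=cv2.approxPolyDP(cv2.convexHull(cn),4,True)[:,0]
        P=np.array([plane(im,*b,16) for b in q])
        print(n,nm,np.round(r[0],1),np.round(r[1],1),round(r[2],1),s[i].tolist());print(q.tolist(),P[:,:2].round().tolist())
E
```

```text
w4 long [404.3 156.8] [ 53. 135.] 84.1 [339, 125, 131, 65, 6457]
[[469, 126], [465, 177], [340, 188], [339, 171], [358, 135]] [[350.0, 312.0], [417.0, 315.0], [432.0, 150.0], [409.0, 148.0], [362.0, 172.0]]
w4 short [409.4 294.1] [29.2 76.2] 87.3 [371, 278, 77, 32, 1694]
[[446, 303], [389, 307], [371, 283], [445, 278]] [[609.0, 311.0], [616.0, 226.0], [576.0, 198.0], [567.0, 305.0]]
hsv tray [ 26  75 242] [ 18 104 162] wood [ 14 173 164] [ 14 165 116] [ 14 156 186]
w5 long [331.8 155.5] [ 53.5 115.2] 84.4 [277, 124, 112, 64, 3160]
[[386, 125], [387, 177], [277, 187], [280, 177], [346, 128]] [[350.0, 312.0], [417.0, 317.0], [432.0, 171.0], [418.0, 175.0], [354.0, 261.0]]
w5 short [331.  310.5] [19.  8.] 90.0 [327, 301, 9, 20, 136]
[[334, 301], [335, 319], [329, 320], [328, 307]] [[606.0, 250.0], [637.0, 252.0], [639.0, 243.0], [616.0, 241.0]]
top0 long [229.  238.7] [26.4 64.8] 83.4 [197, 223, 65, 33, 1682]
[[259, 223], [260, 248], [199, 255], [197, 230]] [[434.0, 151.0], [367.0, 147.0], [350.0, 312.0], [417.0, 319.0]]
top0 short [222.3 161.6] [25.4 42.4] 85.2 [201, 148, 44, 28, 1066]
[[242, 148], [243, 172], [202, 174], [201, 151]] [[644.0, 199.0], [576.0, 196.0], [572.0, 309.0], [637.0, 314.0]]
scene0 long [313.9 311.4] [36.9 82.4] 23.0 [283, 271, 63, 85, 2761]
[[345, 284], [313, 355], [283, 343], [315, 271]] [[365.0, 152.0], [350.0, 317.0], [412.0, 323.0], [435.0, 153.0]]
scene0 short [221.5 276. ] [33.3 56.5] 32.3 [194, 250, 54, 55, 1625]
[[224, 250], [247, 263], [224, 303], [218, 304], [194, 289]] [[638.0, 198.0], [574.0, 203.0], [562.0, 305.0], [571.0, 313.0], [635.0, 308.0]]
```

The four views agree on the trays with the rim taken at z = 16:
- **Long tray:** centre (391.7, 232), yaw about 5.7°, bays at (387.5, 274) and (396, 190).
- **Short tray:** centre about (606, 254), yaw about 3°.

The plug goes into the far long bay. I'll triangulate the rim height first, then lower.

```bash
python3 - <<'E'
from h import *
a,b,T,S=[load(n) for n in ['w4','w5','top0','scene0']]
print(tri((a,469,126),(b,386.5,125)),tri((a,469,126),(b,386.5,125),(T,199,255),(S,313,355)))
print(tri((a,465,177),(b,388,177)),tri((a,465,177),(b,388,177),(T,197,230),(S,283,343)))
print('short',tri((a,446,278),(T,202,174.5),(S,219,304.5)))
E
```

```text
[350.2709296  313.08194526  14.13568652] [350.88471414 314.35050133   9.22190264]
[420.44840602 321.45795871   1.70339868] [417.87183427 320.14136826   7.06931811]
short [571.8631432  310.35310254   8.36698492]
```

carry_out:
  increments:
    - [[0,0.1,-0.05,0,0,0,5],[0,0.2,-0.15,0,0,0,5],[0,0.3,-0.3,0,0,0,5],[0,0.3,-0.45,0,0,0,5],[0,0.3,-0.6,0,0,0,5],[0,0.3,-0.75,0,0,0,5],[0,0.3,-0.9,0,0,0,5],[0,0.3,-1,0,0,0,5],[0,0.3,-1,0,0,0,5],[0,0.3,-1,0,0,0,5]]

```text
t: 14.15
tcp_pos: [388.3, 274.3, 177.9]
tcp_rot: [-0.002, 1.0, 0.0, 0.0]
force: [0.2, -0.1, 0.7]
width: 10.3
gripper_force: 39.1
```

The rim triangulates low, at 2–14 mm with pixel noise of a few mm. That fits a 16 mm tray on the bench, and the bay leaves ample room.

carry_out:
  increments:
    - [[0,0,-0.15,0,0,0,5],[0,0,-0.35,0,0,0,5],[0,0,-0.55,0,0,0,5],[0,0,-0.7,0,0,0,5],[0,0,-0.82,0,0,0,5],[0,0,-0.88,0,0,0,5],[0,0,-0.92,0,0,0,5],[0,0,-0.945,0,0,0,5],[0,0,-0.945,0,0,0,5],[0,0,-0.945,0,0,0,5]]

```text
t: 15.4
tcp_pos: [388.3, 274.0, 36.0]
tcp_rot: [-0.002, 1.0, 0.0, 0.0]
force: [-0.4, 0.1, -1.1]
width: 10.6
gripper_force: 39.1
```

```bash
python3 - <<'E'
from h import *
im=grab('wrist','w6');s=env.get_state();print(s['tcp_pos'],s['force'],s['t'])
print([proj(im,(387.5,274,z)).round() for z in (4,29)])
E
```

```text
[388.29603411 274.01483353  35.980245  ] [ 0.91069146 -0.59589288  0.69815261] 15.45
[array([319., 239.]), array([319., 260.])]
```

View pics/w6.png

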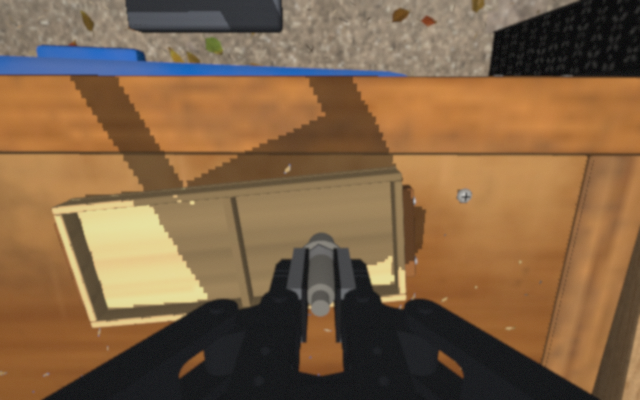

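w6 shows the plug upright inside the right-hand (far) bay: plug at (320,245), divider at column 240, end wall at column 400. I'll set it down the last 4 mm and release.

carry_out:
  increments:
    - [[0,0,-0.01,0,0,0,5],[0,0,-0.02,0,0,0,5],[0,0,-0.027,0,0,0,5],[0,0,-0.027,0,0,0,5],[0,0,-0.027,0,0,0,40],[0,0,-0.027,0,0,0,40],[0,0,-0.027,0,0,0,40],[0,0,-0.027,0,0,0,40],[0,0,-0.027,0,0,0,40],[0,0,-0.027,0,0,0,40]]

```text
t: 16.7
tcp_pos: [387.9, 273.9, 31.5]
tcp_rot: [-0.002, 1.0, -0.0, -0.0]
force: [0.4, 0.5, 0.4]
width: 40.3
gripper_force: 0.0
```

carry_out:
  increments:
    - [[0,0,0.05,0,0,0,40],[0,0,0.1,0,0,0,40],[0,0,0.2,0,0,0,40],[0,0,0.3,0,0,0,40],[0,0,0.45,0,0,0,60],[0,0,0.6,0,0,0,85],[0,0,0.75,0,0,0,85],[0,0,0.9,0,0,0,85],[0,0,1,0,0,0,85],[0,0,1,0,0,0,85]]

```text
t: 17.95
tcp_pos: [388.8, 274.3, 183.2]
tcp_rot: [-0.002, 1.0, 0.001, 0.001]
force: [-0.1, 0.5, 0.1]
width: 84.7
gripper_force: 0.0
```

```bash
python3 - <<'E'
from h import *
im=grab('wrist','w7');b=load('w6');s=env.get_state();print(s['tcp_pos'],s['t'])
hsv=cv2.cvtColor(im['frame'],cv2.COLOR_BGR2HSV)
p=proj(im,(388.3,274,40));m=cv2.inRange(hsv,(0,0,100),(180,60,255));z=np.zeros_like(m);cv2.circle(z,tuple(p.astype(int)),30,255,-1)
n,l,st,c=cv2.connectedComponentsWithStats(m&z);i=1+np.argmax(st[1:,4]);print(p,proj(im,(388.3,274,62)),proj(im,(388.3,274,24)),c[i],st[i])
print('corners w6 z16',plane(b,55,212,16),plane(b,401,172,16),plane(b,95,326,16))
o=p.astype(int);cv2.imwrite('pics/c7.png',cv2.resize(im['frame'][o[1]-70:o[1]+70,max(o[0]-130,0):o[0]+90],(660,420)))
E
```

```text
[388.1319728  273.95186321 181.92282103] 18.0
[319.19527927 186.66301467] [319.10451625 193.83921989] [319.25354721 182.05604261] [320.09954751 183.40723982] [308 170  26  29 442]
corners w6 z16 [368.58525084 144.88979684  16.        ] [347.98186012 312.65505403  16.        ] [433.97539753 152.38536907  16.        ]
```

View pics/c7.png

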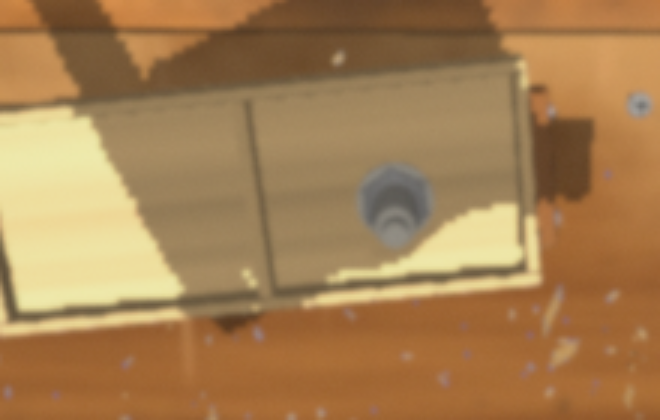

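The crop shows the plug standing free and upright in the far bay, hexagon and tip at crop (395,200). Next is the grease pot: I'll retreat high with x near 350, clear of the loop handle.

carry_out:
  increments:
    - [[0,0,0.2,0,0,0,62],[-0.05,-0.05,0.4,0,0,-0.01,62],[-0.1,-0.15,0.6,0,0,-0.02,62],[-0.15,-0.25,0.8,0,0,-0.03,62],[-0.2,-0.4,1,0,0,-0.04,62],[-0.25,-0.55,1,0,0,-0.044,62],[-0.25,-0.7,1,0,0,-0.044,62],[-0.25,-0.85,1,0,0,-0.044,62],[-0.25,-1,1,0,0,-0.044,62],[-0.25,-1,1,0,0,-0.044,62]]

```text
t: 19.25
tcp_pos: [350.2, 123.0, 330.4]
tcp_rot: [0.034, 0.999, -0.0, -0.001]
force: [-0.0, 0.4, 0.4]
width: 61.7
gripper_force: 0.0
```

carry_out:
  increments:
    - [[0,-0.12,0,0,0,0,62],[0,-0.24,0,0,0,0,62],[0,-0.36,0,0,0,0,62],[0,-0.48,0,0,0,0,62],[0,-0.6,0,0,0,0,62],[0,-0.72,0,0,0,0,62],[0,-0.84,0,0,0,0,62],[0,-0.96,0,0,0,0,62],[0,-1,0,0,0,0,62],[0,-1,0,0,0,0,62]]

```text
t: 20.5
tcp_pos: [350.5, -25.8, 331.1]
tcp_rot: [0.033, 0.999, 0.0, -0.0]
force: [0.2, 0.8, 0.1]
width: 62.0
gripper_force: 0.0
```

carry_out:
  increments:
    - [[0,-0.12,0,0,0,0,62],[0,-0.24,0,0,0,0,62],[0,-0.36,0,0,0,0,62],[0,-0.48,0,0,0,0,62],[0,-0.6,0,0,0,0,62],[0,-0.72,0,0,0,0,62],[0,-0.84,0,0,0,0,62],[0,-0.96,0,0,0,0,62],[0,-1,0,0,0,0,62],[0,-1,0,0,0,0,62]]

```text
t: 21.75
tcp_pos: [350.6, -175.7, 331.3]
tcp_rot: [0.033, 0.999, 0.0, -0.0]
force: [-0.2, 0.1, -0.0]
width: 61.8
gripper_force: 0.0
```

carry_out:
  increments:
    - [[0,-0.12,0,0,0,0,62],[0,-0.24,-0.05,0,0,0,62],[0,-0.36,-0.1,0,0,0,62],[0,-0.48,-0.2,0,0,0,62],[0.02,-0.6,-0.3,0,0,0,62],[0.04,-0.72,-0.4,0,0,0,62],[0.06,-0.84,-0.5,0,0,0,62],[0.087,-0.96,-0.6,0,0,0,62],[0.087,-0.97,-0.67,0,0,0,62],[0.087,-0.97,-0.67,0,0,0,62]]

```text
t: 23.0
tcp_pos: [362.7, -321.0, 229.3]
tcp_rot: [0.033, 0.999, 0.001, -0.001]
force: [1.2, -0.2, -0.7]
width: 62.1
gripper_force: 0.0
```

```bash
python3 - <<'E'
from h import *
im=grab('wrist','w8');s=env.get_state();print(s['tcp_pos'],s['tcp_rot'].round(3),s['joint_pos'].round(2),s['t'])
f=im['frame'];hsv=cv2.cvtColor(f,cv2.COLOR_BGR2HSV)
p=proj(im,(363.6,-321.9,60));m=cv2.inRange(hsv,(0,0,140),(180,70,255));z=np.zeros_like(m);cv2.circle(z,tuple(p.astype(int)),45,255,-1)
n,l,st,c=cv2.connectedComponentsWithStats(m&z);i=1+np.argmax(st[1:,4]);print('pot',p,c[i],st[i],plane(im,*c[i],60), plane(im,st[i][0]+st[i][2]/2,st[i][1]+st[i][3]/2,60))
print('lock pred',[proj(im,(411.2,-256.6,q)).round() for q in (38,70)])
E
```

```text
[ 363.09614111 -321.15026137  230.3265387 ] [ 0.033  0.999  0.001 -0.   ] [-0.89 -0.12  1.88  0.    1.38 -2.39] 23.05
pot [318.54426378 181.99309599] [317.70418006 178.03965702] [300 162  37  36 933] [ 359.85007676 -322.41425897   60.        ] [ 361.72933168 -321.81384328   60.        ]
lock pred [array([386., 218.]), array([392., 230.])]
```

View pics/w8.png

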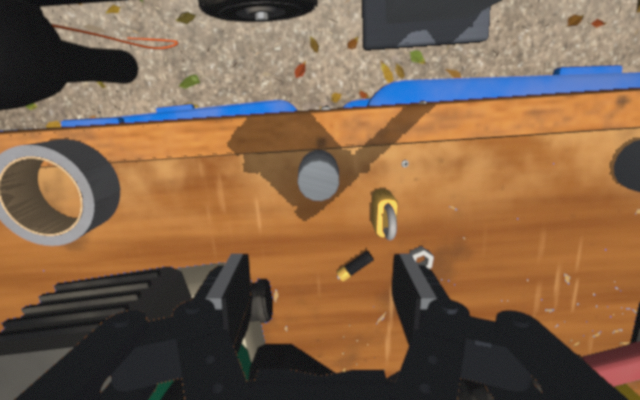

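w8 shows the pot's cap at (318,180) against a prediction of (318.5,182). The padlock is at (385,215) and the capped look-alike at (355,265). The finger lanes are clear, so I'll descend and grip.

carry_out:
  increments:
    - [[-0.005,0,-0.12,0,0,0,62],[-0.005,0,-0.25,0,0,0,62],[-0.005,0,-0.4,0,0,0,62],[-0.005,0,-0.55,0,0,0,62],[-0.005,0,-0.7,0,0,0,62],[-0.005,0,-0.8,0,0,0,62],[-0.005,0,-0.9,0,0,0,62],[-0.005,0,-1,0,0,0,62],[-0.005,0,-1,0,0,0,62],[-0.005,0,-1,0,0,0,62]]

```text
t: 24.3
tcp_pos: [363.0, -322.0, 81.4]
tcp_rot: [0.033, 0.999, -0.0, 0.0]
force: [0.4, 0.3, 0.3]
width: 61.5
gripper_force: 0.0
```

carry_out:
  increments:
    - [[0,0,-0.1,0,0,0,62],[0,0,-0.2,0,0,0,62],[0,0,-0.3,0,0,0,62],[0,0,-0.38,0,0,0,62],[0,0,-0.42,0,0,0,62],[0,0,-0.42,0,0,0,62],[0,0,-0.42,0,0,0,30],[0,0,-0.42,0,0,0,30],[0,0,-0.42,0,0,0,30],[0,0,-0.42,0,0,0,30]]
  grip_force: 40

```text
t: 25.55
tcp_pos: [363.3, -322.3, 18.9]
tcp_rot: [0.033, 0.999, -0.001, 0.001]
force: [-0.4, 0.8, 5.6]
width: 40.0
gripper_force: 40.9
```

carry_out:
  increments:
    - [[0,0,0,0,0,0,30],[0,0,0,0,0,0,30],[0,0,0.03,0,0,0,30],[0,0,0.1,0,0,0,30],[0,0,0.25,0,0,0,30],[0,0,0.4,0,0,0,30],[0,0,0.6,0,0,0,30],[0,0,0.8,0,0,0,30],[0,0,1,0,0,0,30],[0,0,1,0,0,0,30]]

```text
t: 26.8
tcp_pos: [364.0, -323.1, 171.1]
tcp_rot: [0.033, 0.999, -0.002, 0.002]
force: [0.3, 0.0, -1.4]
width: 39.7
gripper_force: 40.5
```

The pot is held at 40 mm width and 40 N. I'll carry it to the long tray's near bay.

carry_out:
  increments:
    - [[0,0,0.2,0,0,0,30],[0,0,0.4,0,0,0,30],[0,0.1,0.6,0,0,0,30],[0,0.2,0.8,0,0,0,30],[0,0.3,1,0,0,0,30],[0,0.4,1,0,0,0,30],[0,0.5,1,0,0,0,30],[0,0.6,1,0,0,0,30],[0,0.7,1,0,0,0,30],[0,0.7,1,0,0,0,30]]

```text
t: 28.05
tcp_pos: [362.8, -215.6, 317.6]
tcp_rot: [0.032, 0.999, 0.0, -0.0]
force: [-0.3, 0.3, -1.2]
width: 39.7
gripper_force: 40.7
```

carry_out:
  increments:
    - [[0,0.1,0,0,0,0,30],[0,0.2,0,0,0,0,30],[0,0.3,0,0,0,0,30],[0,0.4,0,0,0,0,30],[0,0.5,0,0,0,0,30],[0,0.6,0,0,0,0,30],[0,0.7,0,0,0,0,30],[0,0.8,0,0,0,0,30],[0,0.9,0,0,0,0,30],[0,1,0,0,0,0,30]]

```text
t: 29.3
tcp_pos: [362.7, -65.6, 318.0]
tcp_rot: [0.033, 0.999, -0.0, 0.0]
force: [0.5, 0.6, -0.1]
width: 39.7
gripper_force: 40.7
```

carry_out:
  increments:
    - [[0,0.1,0,0,0,0,30],[0,0.2,0,0,0,0,30],[0,0.3,0,0,0,0,30],[0,0.4,0,0,0,0,30],[0,0.5,0,0,0,0,30],[0,0.6,0,0,0,0,30],[0,0.7,0,0,0,0,30],[0,0.8,0,0,0,0,30],[0,0.9,0,0,0,0,30],[0,1,0,0,0,0,30]]

```text
t: 30.55
tcp_pos: [362.5, 84.3, 318.0]
tcp_rot: [0.033, 0.999, -0.0, -0.0]
force: [-1.3, -0.6, -1.4]
width: 40.1
gripper_force: 40.7
```

carry_out:
  increments:
    - [[0.02,0.1,0,0,0,0,30],[0.05,0.2,-0.05,0,0,0,30],[0.1,0.3,-0.1,0,0,0,30],[0.15,0.4,-0.2,0,0,0,30],[0.2,0.5,-0.3,0,0,0,30],[0.22,0.6,-0.4,0,0,0,30],[0.22,0.68,-0.5,0,0,0,30],[0.22,0.715,-0.6,0,0,0,30],[0.22,0.715,-0.6,0,0,0,30],[0.22,0.715,-0.6,0,0,0,30]]

```text
t: 31.8
tcp_pos: [396.0, 190.4, 228.4]
tcp_rot: [0.033, 0.999, -0.0, 0.0]
force: [0.3, 0.8, -0.9]
width: 39.8
gripper_force: 40.7
```

```bash
python3 - <<'E'
from h import *
im=grab('wrist','w9');s=env.get_state();print(s['tcp_pos'],s['width'],s['t'])
hsv=cv2.cvtColor(im['frame'],cv2.COLOR_BGR2HSV)
m=cv2.morphologyEx(cv2.inRange(hsv,(16,30,70),(34,135,255)),cv2.MORPH_CLOSE,np.ones((9,9)))
k,l,st,c=cv2.connectedComponentsWithStats(m);p=proj(im,(392,232,10)).astype(int);i=np.bincount(l[p[1]-20:p[1]+20,p[0]-20:p[0]+20].ravel()*1)[1:].argmax()+1
cn=max(cv2.findContours((l==i).astype(np.uint8),0,1)[0],key=cv2.contourArea);q=cv2.approxPolyDP(cv2.convexHull(cn),5,True)[:,0]
print(q.tolist(),np.array([plane(im,*x,16)[:2] for x in q]).round().tolist())
E
```

```text
[396.18724196 190.40405589 228.69992451] 39.42801744689005 31.85
[[446, 196], [285, 209], [238, 155], [224, 124], [435, 113], [442, 121]] [[432.0, 321.0], [435.0, 150.0], [374.0, 108.0], [343.0, 98.0], [346.0, 307.0], [354.0, 314.0]]
```

carry_out:
  increments:
    - [[0,0,-0.12,0,0,0,30],[0,0,-0.25,0,0,0,30],[0,0,-0.4,0,0,0,30],[0,0,-0.55,0,0,0,30],[0,0,-0.7,0,0,0,30],[0,0,-0.8,0,0,0,30],[0,0,-0.9,0,0,0,30],[0,0,-1,0,0,0,30],[0,0,-1,0,0,0,30],[0,0,-1,0,0,0,30]]

```text
t: 33.1
tcp_pos: [396.2, 190.7, 78.4]
tcp_rot: [0.033, 0.999, 0.0, 0.0]
force: [0.3, 0.2, -0.9]
width: 39.9
gripper_force: 40.7
```

carry_out:
  increments:
    - [[0,0,-0.1,0,0,0,30],[0,0,-0.2,0,0,0,30],[0,0,-0.27,0,0,0,30],[0,0,-0.31,0,0,0,30],[0,0,-0.34,0,0,0,30],[0,0,-0.36,0,0,0,30],[0,0,-0.37,0,0,0,30],[0,0,-0.37,0,0,0,30],[0,0,-0.37,0,0,0,30],[0,0,-0.37,0,0,0,30]]

```text
t: 34.35
tcp_pos: [395.9, 190.7, 22.9]
tcp_rot: [0.033, 0.999, 0.0, 0.0]
force: [-3.4, -0.5, 6.3]
width: 40.3
gripper_force: 41.3
```

```bash
python3 - <<'E'
from h import *
im=grab('wrist','w10');s=env.get_state();print(s['tcp_pos'],s['force'],s['t'])
E
```

```text
[395.94815559 190.65997144  22.88273441] [-2.84291538 -0.76685539  6.46528774] 34.4
```

View pics/w10.png

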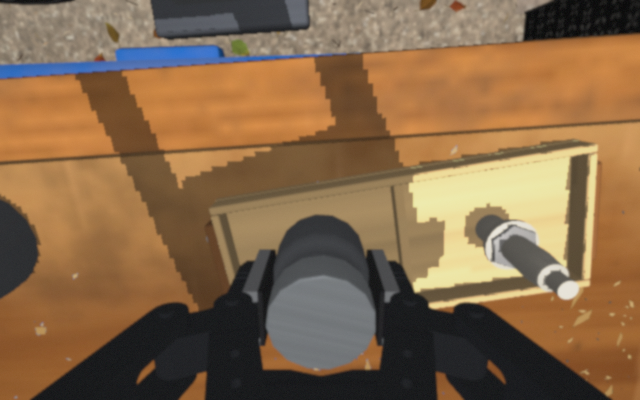

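w10 shows the pot at (320,290) inside the near bay, touching the floor with about 6 N. The plug still stands in the far bay at (525,260). I'll release, rise, then go back for the padlock.

carry_out:
  increments:
    - [[0,0,0,0,0,0,60],[0,0,0,0,0,0,60],[0,0,0,0,0,0,60],[0,0,0,0,0,0,60],[0,0,0.06,0,0,0,60],[0,0,0.15,0,0,0,60],[0,0,0.3,0,0,0,60],[0,0,0.5,0,0,0,60],[0,0,0.75,0,0,0,60],[0,0,1,0,0,0,60]]

```text
t: 35.65
tcp_pos: [395.8, 190.6, 174.8]
tcp_rot: [0.033, 0.999, 0.0, 0.001]
force: [-0.5, 0.2, 0.3]
width: 60.1
gripper_force: 0.0
```

carry_out:
  increments:
    - [[0,0,0.2,0,0,0,50],[-0.05,-0.05,0.4,0,0,0,50],[-0.1,-0.15,0.6,0,0,0,50],[-0.15,-0.25,0.8,0,0,0,50],[-0.2,-0.4,1,0,0,0,50],[-0.2,-0.55,1,0,0,0,50],[-0.2,-0.7,1,0,0,0,50],[-0.2,-0.85,1,0,0,0,50],[-0.2,-1,1,0,0,0,50],[-0.2,-1,1,0,0,0,50]]

```text
t: 36.9
tcp_pos: [365.7, 39.7, 323.5]
tcp_rot: [0.034, 0.999, -0.0, 0.001]
force: [0.5, -0.4, -0.5]
width: 50.1
gripper_force: 0.0
```

```bash
python3 - <<'E'
from h import *
im=grab('wrist','w11');s=env.get_state();print(s['tcp_pos'],s['t'])
hsv=cv2.cvtColor(im['frame'],cv2.COLOR_BGR2HSV);m=cv2.inRange(hsv,(0,0,100),(180,60,255))
for nm,X,r in [('pot',(396,190.6,64),40),('plug',(388,274,45),22)]:
    p=proj(im,X);z=np.zeros_like(m);cv2.circle(z,tuple(p.astype(int)),r,255,-1)
    n,l,st,c=cv2.connectedComponentsWithStats(m&z);i=1+np.argmax(st[1:,4]);print(nm,p.round(),c[i].round(),st[i].tolist())
E
```

```text
[365.7032672   40.41982355 323.35236516] 36.95
pot [450. 179.] [450. 177.] [433, 157, 34, 37, 883]
plug [513. 164.] [509. 162.] [495, 153, 30, 18, 324]
```

carry_out:
  increments:
    - [[0,-0.12,0,0,0,0,50],[0,-0.24,0,0,0,0,50],[0,-0.36,0,0,0,0,50],[0,-0.48,0,0,0,0,50],[0,-0.6,0,0,0,0,50],[0,-0.72,0,0,0,0,50],[0,-0.84,0,0,0,0,50],[0,-0.96,0,0,0,0,50],[0,-1,0,0,0,0,50],[0,-1,0,0,0,0,50]]

```text
t: 38.2
tcp_pos: [365.9, -108.9, 322.7]
tcp_rot: [0.033, 0.999, 0.0, 0.0]
force: [-0.6, 0.1, 0.5]
width: 50.3
gripper_force: 0.0
```

carry_out:
  increments:
    - [[0,-0.12,0,0,0,0,50],[0,-0.24,0,0,0,0,50],[0,-0.36,0,0,0,0,50],[0,-0.48,-0.05,0,0,0,50],[0.05,-0.6,-0.15,0,0,0,50],[0.1,-0.72,-0.3,0,0,0,50],[0.15,-0.84,-0.45,0,0,0,50],[0.2,-0.96,-0.6,0,0,0,50],[0.25,-0.98,-0.7,0,0,0,50],[0.303,-0.98,-0.7,0,0,0,50]]

```text
t: 39.45
tcp_pos: [410.9, -255.4, 216.0]
tcp_rot: [0.033, 0.999, 0.001, -0.001]
force: [-0.4, 0.6, 0.7]
width: 49.7
gripper_force: 0.0
```

The pot and plug are where they should be. Now I'll measure the padlock from above.

```bash
python3 - <<'E'
from h import *
im=grab('wrist','w12');a=load('w1');s=env.get_state();print(s['tcp_pos'],s['tcp_rot'].round(3))
f=im['frame'];hsv=cv2.cvtColor(f,cv2.COLOR_BGR2HSV);p=proj(im,(411.2,-256.6,38));print([proj(im,(411.2,-256.6,z)).round() for z in (0,38,70)])
m=cv2.inRange(hsv,(19,110,60),(35,255,255));z=np.zeros_like(m);cv2.circle(z,tuple(p.astype(int)),45,255,-1);m=cv2.morphologyEx(m&z,cv2.MORPH_CLOSE,np.ones((11,11)))
cn=max(cv2.findContours(m,0,1)[0],key=cv2.contourArea);r=cv2.minAreaRect(cn);print(r);b=cv2.boxPoints(r);print(np.array([plane(im,*q,38)[:2] for q in b]).round(1).tolist())
o=p.astype(int)-40;cv2.imwrite('pics/c12.png',cv2.resize(f[o[1]:o[1]+90,o[0]:o[0]+80],(480,540),interpolation=cv2.INTER_NEAREST));print(o)
E
```

```text
[ 412.23778105 -255.72204558  217.26178687] [ 0.033  0.999  0.    -0.   ]
[array([318., 171.]), array([318., 179.]), array([318., 188.])]
((319.0, 175.5), (47.0, 22.0), 90.0)
[[385.1, -264.3], [386.4, -244.2], [431.3, -246.8], [429.9, -267.7]]
[278 139]
```

View pics/c12.png

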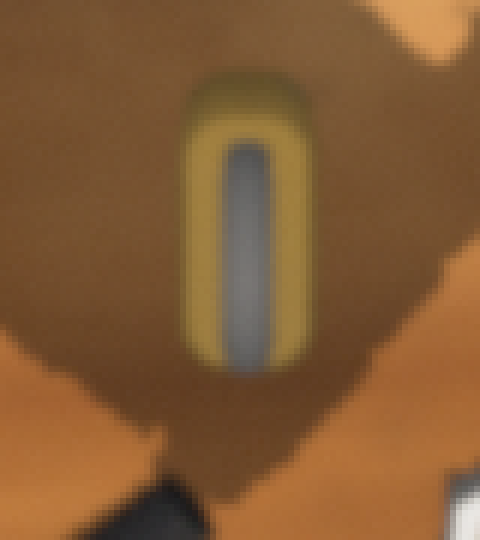

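The crop shows the padlock squarely aligned with the gripper: body columns 185–312 and rows 115–372, shackle in the middle. The offset is about 1 mm.

```bash
python3 - <<'E'
from h import *
print(tri((load('w1'),298.2,66),(load('w12'),319.2,179.6)))
E
```

```text
[ 411.58500414 -256.2289723    37.31648701]
```

carry_out:
  increments:
    - [[0,0.005,-0.12,0,0,0,50],[0,0.005,-0.25,0,0,0,50],[0,0.005,-0.4,0,0,0,50],[0,0.005,-0.55,0,0,0,50],[0,0.005,-0.7,0,0,0,50],[0,0.005,-0.8,0,0,0,50],[0,0.005,-0.9,0,0,0,50],[0,0.005,-1,0,0,0,50],[0,0.005,-1,0,0,0,50],[0,0.005,-1,0,0,0,50]]

```text
t: 40.75
tcp_pos: [411.5, -255.9, 67.9]
tcp_rot: [0.033, 0.999, -0.0, 0.0]
force: [-0.7, 0.2, 0.6]
width: 50.0
gripper_force: 0.0
```

carry_out:
  increments:
    - [[0,0,-0.1,0,0,0,50],[0,0,-0.2,0,0,0,50],[0,0,-0.28,0,0,0,50],[0,0,-0.34,0,0,0,50],[0,0,-0.363,0,0,0,50],[0,0,-0.363,0,0,0,50],[0,0,-0.363,0,0,0,12],[0,0,-0.363,0,0,0,12],[0,0,-0.363,0,0,0,12],[0,0,-0.363,0,0,0,12]]
  grip_force: 60

```text
t: 42.0
tcp_pos: [411.7, -256.1, 13.8]
tcp_rot: [0.033, 0.999, -0.0, 0.001]
force: [-0.7, 0.9, 5.3]
width: 20.6
gripper_force: 59.6
```

carry_out:
  increments:
    - [[0,0,0,0,0,0,12],[0,0,0,0,0,0,12],[0,0,0.03,0,0,0,12],[0,0,0.1,0,0,0,12],[0,0,0.25,0,0,0,12],[0,0,0.4,0,0,0,12],[0,0,0.6,0,0,0,12],[0,0,0.8,0,0,0,12],[0,0,1,0,0,0,12],[0,0,1,0,0,0,12]]

```text
t: 43.25
tcp_pos: [412.7, -256.9, 166.1]
tcp_rot: [0.033, 0.999, -0.002, 0.002]
force: [0.4, -1.0, -2.0]
width: 20.6
gripper_force: 58.8
```

The padlock is held at 20.6 mm width, and its top face measured z = 37.3, so the height agrees. I'll carry it at z = 313 round the handle to above the short tray.

carry_out:
  increments:
    - [[0,0,0.2,0,0,0,12],[0,0,0.4,0,0,0,12],[-0.05,0.1,0.6,0,0,0,12],[-0.1,0.2,0.8,0,0,0,12],[-0.15,0.3,1,0,0,0,12],[-0.2,0.4,1,0,0,0,12],[-0.2,0.5,1,0,0,0,12],[-0.2,0.6,1,0,0,0,12],[-0.2,0.7,1,0,0,0,12],[-0.2,0.7,1,0,0,0,12]]

```text
t: 44.5
tcp_pos: [381.3, -149.5, 312.6]
tcp_rot: [0.032, 0.999, 0.0, -0.0]
force: [0.5, -0.7, -1.5]
width: 20.7
gripper_force: 59.0
```

carry_out:
  increments:
    - [[0,0.1,0,0,0,0,12],[0,0.2,0,0,0,0,12],[0,0.3,0,0,0,0,12],[0,0.4,0,0,0,0,12],[0,0.5,0,0,0,0,12],[0,0.6,0,0,0,0,12],[0,0.7,0,0,0,0,12],[0,0.8,0,0,0,0,12],[0,0.9,0,0,0,0,12],[0,1,0,0,0,0,12]]

```text
t: 45.75
tcp_pos: [381.1, 0.4, 313.0]
tcp_rot: [0.033, 0.999, 0.0, -0.0]
force: [-0.3, 0.7, -0.4]
width: 20.6
gripper_force: 59.1
```

carry_out:
  increments:
    - [[0,0.1,0,0,0,0,12],[0,0.2,0,0,0,0,12],[0,0.3,0,0,0,0,12],[0,0.4,0,0,0,0,12],[0,0.5,0,0,0,0,12],[0,0.6,0,0,0,0,12],[0,0.7,0,0,0,0,12],[0,0.8,0,0,0,0,12],[0,0.9,0,0,0,0,12],[0,1,0,0,0,0,12]]

```text
t: 47.0
tcp_pos: [381.0, 150.4, 313.0]
tcp_rot: [0.033, 0.999, 0.0, 0.0]
force: [-0.1, 0.4, -0.7]
width: 20.9
gripper_force: 59.1
```

carry_out:
  increments:
    - [[0.1,0.1,0,0,0,0,12],[0.2,0.2,0,0,0,0,12],[0.3,0.3,0,0,0,0,12],[0.4,0.4,0,0,0,0,12],[0.5,0.5,0,0,0,0,12],[0.6,0.6,0,0,0,0,12],[0.7,0.7,0,0,0,0,12],[0.8,0.7,0,0,0,0,12],[0.9,0.7,0,0,0,0,12],[1,0.7,0,0,0,0,12]]

```text
t: 48.25
tcp_pos: [532.2, 253.9, 313.0]
tcp_rot: [0.033, 0.999, -0.0, -0.0]
force: [0.4, 0.2, -1.8]
width: 20.8
gripper_force: 59.0
```

```bash
python3 -c "
from h import *
grab('wrist','w13');print(env.get_state()['tcp_pos'])"
```

```text
[533.59846895 253.54588457 312.79148172]
```

carry_out:
  increments:
    - [[0.1,0,0,0,0,0,12],[0.2,0,0,0,0,0,12],[0.3,0,0,0,0,0,12],[0.4,0,0,0,0,0,12],[0.5,0,0,0,0,0,12],[0.5,0,0,0,0,0,12],[0.5,0,0,0,0,0,12],[0.5,0,0,0,0,0,12],[0.5,0,0,0,0,0,12],[0.5,0,0,0,0,0,12]]

```text
t: 49.55
tcp_pos: [606.1, 254.4, 313.3]
tcp_rot: [0.033, 0.999, 0.0, 0.0]
force: [-0.7, 0.0, -0.7]
width: 20.4
gripper_force: 59.0
```

```bash
python3 - <<'E'
from h import *
grab('wrist','w14');s=env.get_state();print(s['tcp_pos'],s['width'],s['joint_pos'].round(2),s['t'])
for n in ['w13','w14']:
    im=load(n);hsv=cv2.cvtColor(im['frame'],cv2.COLOR_BGR2HSV)
    m=cv2.morphologyEx(cv2.inRange(hsv,(16,30,70),(34,135,255)),cv2.MORPH_CLOSE,np.ones((7,7)))
    k,l,st,c=cv2.connectedComponentsWithStats(m);p=proj(im,(606,254,10)).astype(int);print(n,p)
    w=l[p[1]-25:p[1]+25,p[0]-25:p[0]+25].ravel();i=np.bincount(w[w>0]).argmax()
    cn=max(cv2.findContours((l==i).astype(np.uint8),0,1)[0],key=cv2.contourArea);q=cv2.approxPolyDP(cv2.convexHull(cn),4,True)[:,0]
    print(q.tolist(),np.array([plane(im,*x,16)[:2] for x in q]).round().tolist())
E
```

```text
[606.04947227 254.45150291 313.22279938] 20.78039903247194 [ 0.28  0.26  1.33  0.    1.55 -1.23] 49.6
w13 [323 210]
[[364, 180], [369, 230], [285, 240], [276, 190]] [[566.0, 308.0], [636.0, 313.0], [643.0, 199.0], [572.0, 194.0]]
w14 [319 155]
[[362, 122], [367, 177], [279, 188], [271, 134], [326, 119]] [[567.0, 309.0], [636.0, 313.0], [643.0, 198.0], [574.0, 195.0], [560.0, 265.0]]
```

View pics/w14.png

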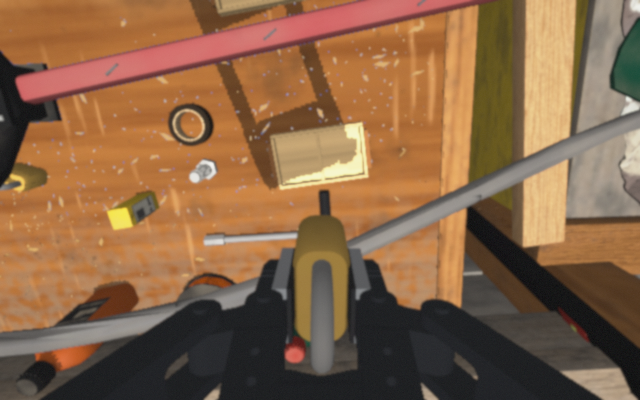

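w14 shows the padlock held level at (320,290), the short tray at (271–367, 120–188), the bolt at (203,170), the tape at (190,123) and the carton at (135,210). Corners from both views give 70 x 114.5 mm at z = 16 (nominal 70 x 116), centre (604.6, 253.6), yaw 3.5°. The far bay is therefore at (602.9, 281.5). All 14 picture views are used, so the remaining checks are numeric.

```bash
python3 - <<'E'
from h import *
a,b=load('w13'),load('w14')
for p,q in [((364,180),(362,122)),((369,230),(367,177)),((285,240),(279,188)),((276,190),(271,134))]: print(tri((a,*p),(b,*q)).round(1))
E
```

```text
[566.9 308.8  12.2]
[637.3 313.3  11.8]
[644.7 197.8  11.2]
[575.1 192.6   3.6]
```

carry_out:
  increments:
    - [[-0.01,0.05,-0.05,0,0,0.02,12],[-0.022,0.1,-0.15,0,0,0.04,12],[-0.022,0.15,-0.3,0,0,0.06,12],[-0.022,0.181,-0.45,0,0,0.083,12],[-0.022,0.181,-0.6,0,0,0.083,12],[-0.022,0.181,-0.75,0,0,0.083,12],[-0.022,0.181,-0.9,0,0,0.083,12],[-0.022,0.181,-1,0,0,0.083,12],[-0.022,0.181,-1,0,0,0.083,12],[-0.022,0.181,-1,0,0,0.083,12]]

```text
t: 50.85
tcp_pos: [603.3, 281.8, 163.8]
tcp_rot: [-0.033, 0.999, 0.0, 0.001]
force: [0.4, 0.4, -1.1]
width: 20.3
gripper_force: 59.0
```

carry_out:
  increments:
    - [[0,0,-0.1,0,0,0,12],[0,0,-0.25,0,0,0,12],[0,0,-0.4,0,0,0,12],[0,0,-0.55,0,0,0,12],[0,0,-0.68,0,0,0,12],[0,0,-0.78,0,0,0,12],[0,0,-0.86,0,0,0,12],[0,0,-0.9,0,0,0,12],[0,0,-0.9,0,0,0,12],[0,0,-0.9,0,0,0,12]]

```text
t: 52.1
tcp_pos: [603.6, 281.7, 28.9]
tcp_rot: [-0.032, 0.999, 0.0, 0.001]
force: [0.6, -0.0, -0.5]
width: 20.6
gripper_force: 59.0
```

carry_out:
  increments:
    - [[0,0,-0.02,0,0,0,12],[0,0,-0.04,0,0,0,12],[0,0,-0.055,0,0,0,12],[0,0,-0.067,0,0,0,12],[0,0,-0.067,0,0,0,12],[0,0,-0.067,0,0,0,12],[0,0,-0.067,0,0,0,12],[0,0,-0.067,0,0,0,12],[0,0,-0.067,0,0,0,12],[0,0,-0.067,0,0,0,12]]

```text
t: 53.35
tcp_pos: [602.9, 281.5, 18.0]
tcp_rot: [-0.032, 0.999, -0.0, -0.0]
force: [1.4, 0.1, -0.7]
width: 20.9
gripper_force: 59.0
```

```bash
python3 - <<'E'
from h import *
im=grab('wrist','w15');s=env.get_state();print(s['tcp_pos'],s['force'],s['t'])
hsv=cv2.cvtColor(im['frame'],cv2.COLOR_BGR2HSV)
# bay corners seen vs predicted: outer rim corners nearest the robot
m=cv2.morphologyEx(cv2.inRange(hsv,(16,30,60),(34,135,255)),cv2.MORPH_CLOSE,np.ones((7,7)))
k,l,st,c=cv2.connectedComponentsWithStats(m)
for i in np.argsort(-st[1:,4])[:3]+1:
    cn=max(cv2.findContours((l==i).astype(np.uint8),0,1)[0],key=cv2.contourArea);q=cv2.approxPolyDP(cv2.convexHull(cn),5,True)[:,0]
    print(st[i].tolist(),q.tolist(),np.array([plane(im,*x,16)[:2] for x in q]).round().tolist())
E
```

```text
[602.91256464 281.50709049  18.0066108 ] [-0.5928849   0.15859311 -1.4640887 ] 53.4
[120, 177, 267, 156, 23535] [[120, 198], [191, 177], [380, 185], [386, 195], [383, 274], [349, 331], [145, 332], [135, 327]] [[576.0, 194.0], [565.0, 225.0], [563.0, 305.0], [567.0, 308.0], [605.0, 311.0], [637.0, 298.0], [644.0, 200.0], [641.0, 195.0]]
[605, 295, 35, 105, 2076] [[610, 399], [608, 377], [639, 295], [639, 399]] [[669.0, 437.0], [655.0, 432.0], [608.0, 432.0], [668.0, 452.0]]
[444, 27, 45, 25, 468] [[444, 33], [462, 27], [488, 34], [472, 51]] [[503.0, 322.0], [500.0, 329.0], [502.0, 339.0], [508.0, 334.0]]
```

The tray corners agree with the earlier fix, and the padlock is about 1 mm above the floor, still carried. I'll release and rise.

carry_out:
  increments:
    - [[0,0,-0.003,0,0,0,20],[0,0,-0.003,0,0,0,24],[0,0,-0.003,0,0,0,30],[0,0,-0.003,0,0,0,34],[0,0,-0.003,0,0,0,34],[0,0,-0.003,0,0,0,34],[0,0,0.05,0,0,0,34],[0,0,0.15,0,0,0,34],[0,0,0.3,0,0,0,34],[0,0,0.45,0,0,0,34]]

```text
t: 54.65
tcp_pos: [603.5, 281.7, 88.1]
tcp_rot: [-0.032, 0.999, 0.0, 0.001]
force: [-0.8, -0.0, -0.0]
width: 34.4
gripper_force: 0.0
```

carry_out:
  increments:
    - [[0,0,0.15,0,0,0,40],[0,0,0.3,0,0,0,40],[0,0,0.5,0,0,0,40],[0,-0.1,0.7,0,0,0,40],[0,-0.25,0.9,0,0,0,40],[0,-0.4,1,0,0,0,40],[0,-0.55,1,0,0,0,40],[0,-0.55,1,0,0,0,40],[0,-0.55,1,0,0,0,40],[0,-0.55,1,0,0,0,40]]

```text
t: 55.9
tcp_pos: [602.4, 199.4, 234.4]
tcp_rot: [-0.033, 0.999, -0.0, -0.001]
force: [-0.1, 0.1, 0.0]
width: 40.2
gripper_force: 0.0
```

```bash
cat > k.py <<'E'
from h import *
def lock(im,X=(603,281.5)):
    hsv=cv2.cvtColor(im['frame'],cv2.COLOR_BGR2HSV);p=proj(im,(*X,42));m=cv2.inRange(hsv,(18,145,60),(35,255,255));z=np.zeros_like(m);cv2.circle(z,tuple(p.astype(int)),40,255,-1)
    m=cv2.morphologyEx(m&z,cv2.MORPH_CLOSE,np.ones((9,9)));cn=max(cv2.findContours(m,0,1)[0],key=cv2.contourArea);r=cv2.minAreaRect(cn)
    print('lock',p.round(),np.round(r[0],1),np.round(r[1],1),r[2],np.array([plane(im,*q,42)[:2] for q in cv2.boxPoints(r)]).round(1).tolist())
def bolt(im,X=(608,101),r=30,z=10):
    hsv=cv2.cvtColor(im['frame'],cv2.COLOR_BGR2HSV);p=proj(im,(*X,25));m=cv2.inRange(hsv,(0,0,100),(180,75,255));zz=np.zeros_like(m);cv2.circle(zz,tuple(p.astype(int)),r,255,-1)
    m=cv2.morphologyEx(m&zz,cv2.MORPH_OPEN,np.ones((3,3)));n,l,st,c=cv2.connectedComponentsWithStats(m);i=1+np.argmax(st[1:,4])
    cn=max(cv2.findContours((l==i).astype(np.uint8),0,1)[0],key=cv2.contourArea);h=cv2.convexHull(cn)[:,0]
    print('bolt',[proj(im,(*X,q)).round().tolist() for q in (0,10,50)],c[i].round(1),st[i].tolist());print(cv2.approxPolyDP(h,1.5,True)[:,0].tolist())
E
python3 - <<'E'
from k import *
im=grab('wrist','w16');s=env.get_state();print(s['tcp_pos'],s['width'],s['t']);lock(im);bolt(im)
E
```

```text
[602.51541834 199.54249343 234.60761174] 40.03483122562042 55.95
lock [403. 181.] [396.7 177.2] [24.  43.5] 19.440034866333008 [[617.3, 258.5], [575.8, 267.7], [582.0, 290.4], [624.1, 282.0]]
bolt [[230.0, 166.0], [227.0, 168.0], [217.0, 176.0]] [228.8 175.3] [214, 161, 30, 29, 599]
[[240, 164], [243, 171], [243, 178], [240, 181], [224, 189], [215, 187], [214, 179], [222, 166], [229, 161]]
```

```bash
python3 - <<'E'
from k import *
im=load('w16');b=load('w14');bolt(b,r=26)
print('head',plane(im,230.5,173.5,7),'tip',plane(im,222,181,50))
c,s=np.cos(.061),np.sin(.061)
P=np.array([proj(im,(602.9+c*x-s*y,281.5+s*x+c*y,z)) for x in(-22,22) for y in (-11,11) for z in (4,42)],np.float32)
print('expected rect (lock x/y as held)',cv2.minAreaRect(P)); print(P.round().tolist())
E
```

```text
bolt [[204.0, 164.0], [202.0, 165.0], [191.0, 172.0]] [203.1 170.8] [189, 159, 28, 24, 437]
[[213, 161], [216, 172], [210, 178], [198, 182], [193, 182], [189, 178], [189, 174], [203, 159]]
head [614.68859406 103.58805246   7.        ] tip [612.44814989 106.08544694  50.        ]
expected rect (lock x/y as held) ((399.97845458984375, 177.64007568359375), (30.194503784179688, 50.598880767822266), 3.3856589794158936)
[[386.0, 153.0], [393.0, 159.0], [407.0, 153.0], [416.0, 159.0], [384.0, 192.0], [391.0, 202.0], [404.0, 192.0], [413.0, 203.0]]
```

The bolt is at about (613.5, 105), and the padlock is where it was set. Reaching the bolt could bring the forearm near the loop handle, so I'll check where the forearm runs from the two fixed cameras before going.

```bash
python3 - <<'E'
from h import *
T=grab('top','top1');S=grab('scene','scene1');s=env.get_state();j1,j2,j3=s['joint_pos'][:3];print(s['joint_pos'].round(3))
def mar(im):
    h=cv2.cvtColor(im['frame'],cv2.COLOR_BGR2HSV);m=cv2.inRange(h,(0,60,25),(8,200,190))|cv2.inRange(h,(170,60,25),(180,200,190));return m
d0=load('top0');s0=load('scene0')
d=np.array([np.cos(j1),np.sin(j1),0]);n=np.array([-np.sin(j1),np.cos(j1),0])
for nm,im,o in [('top',T,d0),('scene',S,s0)]:
    df=(cv2.absdiff(im['frame'],o['frame']).max(2)>25).astype(np.uint8)*255
    m=mar(im)&df;k,l,st,c=cv2.connectedComponentsWithStats(cv2.morphologyEx(m,cv2.MORPH_CLOSE,np.ones((5,5))));i=1+np.argsort(-st[1:,4])[:3];print(nm,st[i].tolist())
    print('tcp px',proj(im,s['tcp_pos']).round(),'base',proj(im,(0,0,0)).round())
    M=np.isin(l,i)
    for v in ([150,165,180,195,210,225,240,260,280,300] if nm=='top' else [100,130,160,190,220,250]):
        r=np.flatnonzero(M[v]) 
        print(v,(r.min(),r.max(),len(r)) if len(r) else None, end='; ')
    print()
E
```

```text
[ 0.196  0.242  1.494  0.     1.406 -1.441]
top [[118, 41, 137, 359, 32775], [277, 350, 79, 50, 2501], [611, 325, 6, 5, 10]]
tcp px [223. 140.] base [317. 390.]
150 (np.int64(126), np.int64(225), 56); 165 (np.int64(128), np.int64(227), 74); 180 (np.int64(128), np.int64(230), 91); 195 (np.int64(132), np.int64(230), 99); 210 (np.int64(144), np.int64(225), 73); 225 (np.int64(141), np.int64(228), 83); 240 (np.int64(138), np.int64(232), 95); 260 (np.int64(136), np.int64(236), 101); 280 (np.int64(133), np.int64(239), 107); 300 (np.int64(132), np.int64(242), 111); 
scene [[122, 0, 388, 116, 22703], [549, 0, 91, 225, 10484], [478, 306, 162, 62, 2656]]
tcp px [221. 189.] base [537. 303.]
100 (np.int64(173), np.int64(639), 92); 130 (np.int64(593), np.int64(639), 47); 160 (np.int64(566), np.int64(632), 60); 190 (np.int64(562), np.int64(623), 54); 220 (np.int64(574), np.int64(588), 15); 250 None;
```

```bash
python3 - <<'E'
from h import *
T=load('top1');S=load('scene1');j1=.196
d=np.array([np.cos(j1),np.sin(j1),0]);n=np.array([-np.sin(j1),np.cos(j1),0])
for u,v,w in [(177.5,165,99),(181,195,98),(184.5,225,87),(186,260,100),(187,300,110)]:
    c,r=ray(T,u,v)
    for L in (0,78,120,160):
        t=(L-c@n)/(r@n);P=c+t*r;dep=(np.array(T['R'])@P+T['t'])[2];print((u,v),'L',L,'r',round(P@d),'z',round(P[2]),'width',round(w*dep/T['fx']),'scene px',proj(S,P).round())
E
```

```text
(177.5, 165) L 0 r 405 z 876 width 74 scene px [ 383. -340.]
(177.5, 165) L 78 r 483 z 612 width 136 scene px [283.  -2.]
(177.5, 165) L 120 r 526 z 470 width 169 scene px [250. 109.]
(177.5, 165) L 160 r 566 z 335 width 200 scene px [226. 191.]
(181, 195) L 0 r 381 z 880 width 72 scene px [ 412. -347.]
(181, 195) L 78 r 440 z 619 width 131 scene px [318.  -3.]
(181, 195) L 120 r 471 z 479 width 163 scene px [287. 112.]
(181, 195) L 160 r 501 z 345 width 194 scene px [265. 195.]
(184.5, 225) L 0 r 358 z 883 width 63 scene px [ 441. -354.]
(184.5, 225) L 78 r 398 z 626 width 114 scene px [354.  -3.]
(184.5, 225) L 120 r 419 z 487 width 142 scene px [325. 114.]
(184.5, 225) L 160 r 440 z 355 width 168 scene px [304. 200.]
(186, 260) L 0 r 333 z 893 width 69 scene px [ 476. -373.]
(186, 260) L 78 r 351 z 643 width 126 scene px [397. -14.]
(186, 260) L 120 r 361 z 509 width 156 scene px [370. 108.]
(186, 260) L 160 r 371 z 381 width 185 scene px [350. 198.]
(187, 300) L 0 r 306 z 904 width 72 scene px [ 516. -397.]
(187, 300) L 78 r 303 z 664 width 131 scene px [446. -28.]
(187, 300) L 120 r 301 z 535 width 163 scene px [422.  99.]
(187, 300) L 160 r 299 z 412 width 194 scene px [404. 194.]
```

The forearm lies in the tool's plane: 78 mm left of the base line, about 620 mm high now, with the wrist about 337 mm above the TCP. At the bolt it stays at y > 35 and above z 350, clear of the handle. I'll go above the bolt and re-measure.

carry_out:
  increments:
    - [[0.01,-0.1,0,0,0,0,40],[0.02,-0.2,-0.05,0,0,0,40],[0.03,-0.3,-0.1,0,0,0,40],[0.04,-0.4,-0.2,0,0,0,40],[0.05,-0.5,-0.3,0,0,0,40],[0.067,-0.6,-0.4,0,0,0,40],[0.067,-0.63,-0.5,0,0,0,40],[0.067,-0.63,-0.5,0,0,0,40],[0.067,-0.63,-0.5,0,0,0,40],[0.067,-0.63,-0.5,0,0,0,40]]

```text
t: 57.3
tcp_pos: [613.5, 105.1, 161.4]
tcp_rot: [-0.033, 0.999, 0.0, 0.001]
force: [-0.8, 0.1, -0.3]
width: 39.8
gripper_force: 0.0
```

```bash
python3 - <<'E'
from k import *
im=grab('wrist','w17');s=env.get_state();print(s['tcp_pos'],s['t'],s['force'].round(1));X=(613,104.5);bolt(im,X,40)
f=im['frame'];hsv=cv2.cvtColor(f,cv2.COLOR_BGR2HSV);p=proj(im,(*X,25)).astype(int)
for v in range(p[1]-28,p[1]+40,4):
    r=''.join('#' if (q[1]<75 and q[2]>100) else ('+' if q[1]<75 else '.') for q in hsv[v,p[0]-34:p[0]+36:2]);print(v,r)
print('col0',p[0]-34)
E
```

```text
[613.45358911 105.05876939 161.40152144] 57.35 [-0.9 -0.2  0.2]
bolt [[319.0, 182.0], [319.0, 184.0], [319.0, 198.0]] [319.2 188.4] [306, 171, 28, 37, 812]
[[321, 171], [333, 177], [333, 192], [324, 206], [314, 207], [308, 199], [306, 178], [316, 171]]
160 ......##...........................
164 ...................................
168 ...#+..............................
172 ...............+####++.............
176 ............+############..........
180 ...........##############..........
184 ...........##############..........
188 ............#############..........
192 ........##..#############..........
196 .......#....###########............
200 .............#########.............
204 .............#########.............
208 ...................................
212 ...................................
216 ...................................
220 ...................................
224 ...................................
col0 284
```

The bolt's head centre is at (320,185) and its tip at (319,198), matching the prediction for (613,105) within a pixel. I'll descend and grip the thread.

```bash
python3 - <<'E'
from h import *
a,b=load('w16'),load('w17');print('head',tri((a,230.5,173.5),(b,320,185)).round(1),'tip',tri((a,222,181),(b,319.2,198)).round(1))
E
```

```text
head [612.9 105.3  13.6] tip [614.  104.9  46.1]
```

carry_out:
  increments:
    - [[0,0.003,-0.15,0,0,0,40],[0,0.003,-0.3,0,0,0,40],[0,0.003,-0.5,0,0,0,40],[0,0.003,-0.65,0,0,0,40],[0,0.003,-0.78,0,0,0,40],[0,0.003,-0.88,0,0,0,40],[0,0.003,-0.94,0,0,0,40],[0,0.003,-0.957,0,0,0,40],[0,0.003,-0.957,0,0,0,40],[0,0.003,-0.957,0,0,0,40]]

```text
t: 58.6
tcp_pos: [613.6, 105.0, 17.8]
tcp_rot: [-0.032, 0.999, 0.0, 0.001]
force: [0.4, 0.2, 0.5]
width: 40.2
gripper_force: 0.0
```

carry_out:
  increments:
    - [[0,0,0,0,0,0,8],[0,0,0,0,0,0,8],[0,0,0,0,0,0,8],[0,0,0,0,0,0,8],[0,0,0,0,0,0,8],[0,0,0.03,0,0,0,8],[0,0,0.1,0,0,0,8],[0,0,0.25,0,0,0,8],[0,0,0.4,0,0,0,8],[0,0,0.6,0,0,0,8]]
  grip_force: 40

```text
t: 59.85
tcp_pos: [612.2, 104.9, 107.3]
tcp_rot: [-0.032, 0.999, -0.0, -0.001]
force: [0.5, -0.2, -2.0]
width: 14.2
gripper_force: 39.0
```

The bolt is held at 14.2 mm width and 39 N. I'll carry it to the short tray's near bay and check the padlock and tray before lowering.

carry_out:
  increments:
    - [[0,0,0.15,0,0,0,8],[0,0,0.3,0,0,0,8],[-0.01,0.1,0.45,0,0,0,8],[-0.02,0.2,0.6,0,0,0,8],[-0.03,0.35,0.6,0,0,0,8],[-0.044,0.5,0.6,0,0,0,8],[-0.044,0.65,0.6,0,0,0,8],[-0.044,0.8,0.6,0,0,0,8],[-0.044,0.805,0.6,0,0,0,8],[-0.044,0.805,0.6,0,0,0,8]]

```text
t: 61.1
tcp_pos: [606.3, 225.8, 196.5]
tcp_rot: [-0.033, 0.999, -0.0, -0.0]
force: [0.6, 0.0, -1.2]
width: 14.5
gripper_force: 39.0
```

```bash
python3 - <<'E'
from k import *
im=grab('wrist','w18');s=env.get_state();print(s['tcp_pos'],s['t'],s['force'].round(1));lock(im)
c,sn=np.cos(.061),np.sin(.061)
B=lambda x,y,z,o=(602.9,281.5):proj(im,(o[0]+c*x-sn*y,o[1]+sn*x+c*y,z)).round().tolist()
print('top face',[B(x,y,42) for x,y in((-22,-11),(-22,11),(22,11),(22,-11))],'foot',[B(x,y,4) for x,y in((-22,-11),(22,-11))],'bay',[B(x,y,16) for x,y in ((-31,-26),(-31,26),(31,26),(31,-26))])
hsv=cv2.cvtColor(im['frame'],cv2.COLOR_BGR2HSV);p=proj(im,(603,281.5,42)).astype(int);print(p,'col0',p[0]-60)
for v in range(p[1]-48,p[1]+56,5):
    print(v,''.join('+' if q[1]<45 else '#' if (q[0]>=17 and q[1]>130) else '-' if q[0]>=17 else '.' for q in hsv[v,p[0]-60:p[0]+60:3]))
E
```

```text
[606.35057801 225.38406741 196.65751687] 61.15 [ 0.2 -0.  -0.1]
lock [384. 185.] [376.9 180.1] [25.9 49.4] 19.746837615966797 [[617.3, 258.9], [575.2, 269.1], [581.3, 290.8], [623.9, 281.4]]
top face [[372.0, 160.0], [398.0, 160.0], [395.0, 209.0], [370.0, 209.0]] foot [[367.0, 153.0], [365.0, 197.0]] bay [[352.0, 145.0], [409.0, 145.0], [404.0, 209.0], [351.0, 209.0]]
[383 184] col0 323
136 ........................................
141 --.----..---------------------..........
146 ------------------------------..........
151 ------------------------------..........
156 -----------------####---------..........
161 ----------------#######-------..........
166 ----------------#########-----..........
171 ----------------####+++##-----..........
176 ---------------######+++#-----..........
181 ---------------######-++------..........
186 ---------------######-++------..........
191 ---------------######-++-----...........
196 ----------------####-+++-----...........
201 -----------------###++++-----...........
206 ------------------##-++------...........
211 -----------------------------...........
216 ........................................
221 ........................................
226 ......++++..............................
231 ......++++..............................
236 +++...++++..............................
```

The padlock stands upright in its bay: columns 368–398, shackle in the middle, the bay round it at columns 352–410. All are as predicted. I'll lower the bolt into the other bay.

carry_out:
  increments:
    - [[0,0,-0.12,0,0,0,8],[0,0,-0.25,0,0,0,8],[0,0,-0.4,0,0,0,8],[0,0,-0.55,0,0,0,8],[0,0,-0.7,0,0,0,8],[0,0,-0.8,0,0,0,8],[0,0,-0.9,0,0,0,8],[0,0,-0.97,0,0,0,8],[0,0,-1,0,0,0,8],[0,0,-1,0,0,0,8]]

```text
t: 62.4
tcp_pos: [606.4, 225.7, 47.0]
tcp_rot: [-0.032, 0.999, 0.0, 0.0]
force: [0.4, -0.0, -1.5]
width: 14.6
gripper_force: 39.0
```

carry_out:
  increments:
    - [[0,0,-0.05,0,0,0,8],[0,0,-0.1,0,0,0,8],[0,0,-0.14,0,0,0,8],[0,0,-0.16,0,0,0,8],[0,0,-0.171,0,0,0,8],[0,0,-0.171,0,0,0,8],[0,0,-0.171,0,0,0,8],[0,0,-0.171,0,0,0,8],[0,0,-0.171,0,0,0,8],[0,0,-0.171,0,0,0,8]]

```text
t: 63.65
tcp_pos: [606.6, 225.7, 21.5]
tcp_rot: [-0.032, 0.999, 0.0, 0.0]
force: [-0.4, 0.0, 2.2]
width: 14.5
gripper_force: 39.2
```

carry_out:
  increments:
    - [[0,0,-0.002,0,0,0,14],[0,0,-0.002,0,0,0,18],[0,0,-0.002,0,0,0,24],[0,0,-0.002,0,0,0,30],[0,0,-0.002,0,0,0,30],[0,0,-0.002,0,0,0,30],[0,0,0.05,0,0,0,30],[0,0,0.15,0,0,0,30],[0,0,0.3,0,0,0,30],[0,0,0.5,0,0,0,30]]

```text
t: 64.9
tcp_pos: [606.4, 225.7, 98.2]
tcp_rot: [-0.032, 0.999, 0.0, 0.0]
force: [-0.4, 0.7, -0.3]
width: 29.8
gripper_force: 0.0
```

carry_out:
  increments:
    - [[0,0,0.15,0,0,0,30],[0,0,0.3,0,0,0,30],[0,0,0.45,0,0,0,30],[0,0,0.6,0,0,0,30],[0,0,0.8,0,0,0,30],[0,0,1,0,0,0,30],[0,0,1,0,0,0,30],[0,0,1,0,0,0,30],[0,0,1,0,0,0,30],[0,0,1,0,0,0,30]]

```text
t: 66.15
tcp_pos: [605.8, 225.5, 245.0]
tcp_rot: [-0.032, 0.999, -0.0, -0.001]
force: [-0.3, 0.4, -0.0]
width: 30.0
gripper_force: 0.0
```

```bash
python3 - <<'E'
from k import *
im=grab('wrist','w19');s=env.get_state();print(s['tcp_pos'],s['t'],s['force'].round(1),s['width']);lock(im);bolt(im,(606.3,225.7),28)
print('bolt pred',[proj(im,(606.3,225.7,z)).round().tolist() for z in(4,14,54)])
hsv=cv2.cvtColor(im['frame'],cv2.COLOR_BGR2HSV);p=proj(im,(605,253,30)).astype(int);print(p,'col0',p[0]-69)
for v in range(p[1]-44,p[1]+50,4):
    print(v,''.join('+' if q[1]<45 else '#' if (q[0]>=17 and q[1]>130) else '-' if q[0]>=17 else '.' for q in hsv[v,p[0]-69:p[0]+70:3]))
S=grab('scene','scene2');T=grab('top','top2')
E
```

```text
[605.91390343 225.58489637 245.20954657] 66.2 [0.8 0.3 0.7] 29.842734917884865
lock [376. 174.] [370. 170.] [20.2 42.4] 18.43494987487793 [[618.0, 260.8], [576.4, 270.2], [581.5, 289.8], [623.4, 281.0]]
bolt [[320.0, 165.0], [320.0, 167.0], [320.0, 175.0]] [320.3 169.8] [310, 156, 22, 29, 489]
[[321, 156], [330, 161], [331, 174], [325, 182], [317, 184], [312, 179], [310, 163]]
bolt pred [[320.0, 166.0], [320.0, 168.0], [320.0, 176.0]]
[346 171] col0 277
127 .........................-.....................
131 ...............................................
135 .-.............................................
139 .....-------------------------------------.....
143 .....-------------------------------------.....
147 .....-------------------------------------.....
151 .....-------------------------#####-------.....
155 .....------------------------#######------.....
159 .....--------++++------------####--##-----.....
163 ......------++++++-----------####++-#----......
167 ......------++++++-----------####-++#----......
171 ......------+++++++----------####-++-----......
175 ......------++++++-----------####-++-----......
179 ......------+++++------------####-++-----......
183 ......--------++-------------###--++-----......
187 ......------------------------##-+++-----......
191 ......-------------------------##++------......
195 ......-----------------------------------......
199 ......-----------------------------------......
203 ...............................................
207 ...............................................
211 .....................+++.......................
215 .....................+++.......................
219 .....................+++.......................
```

The bolt's head and tip match the prediction in the near bay, and the padlock is unchanged. I'll do a last check of the bystanders and the long tray, then hand in.

```bash
python3 - <<'E'
from h import *
for a,b,pts in [('scene0','scene2',dict(carton=(262,187),nut=(368,160),tape=(280,232),pot=(0,0),)),('top0','top2',dict(carton=(308,141),nut=(393,206),tape=(279,178)))]:
    A,B=load(a)['frame'],load(b)['frame']
    for n,(x,y) in pts.items():
        if x: print(b,n,cv2.absdiff(A[y-10:y+11,x-10:x+11],B[y-10:y+11,x-10:x+11]).mean().round(1))
S=load('scene2');h=cv2.cvtColor(S['frame'],cv2.COLOR_BGR2HSV)
for n,X,r in [('pot',(396,190.6,64),14),('plug',(388,274,35),16)]:
    p=proj(S,X);m=cv2.inRange(h,(0,0,90),(180,60,255));z=np.zeros_like(m);cv2.circle(z,tuple(p.astype(int)),r,255,-1);k,l,st,c=cv2.connectedComponentsWithStats(m&z)
    print(n,p.round(),[(c[i].round().tolist(),st[i].tolist()) for i in range(1,k) if st[i][4]>12])
E
```

```text
scene2 carton 6.3
scene2 nut 6.8
scene2 tape 5.3
top2 carton 12.8
top2 nut 13.3
top2 tape 11.0
pot [323. 280.] [([323.0, 282.0], [314, 272, 19, 21, 319])]
plug [306. 323.] [([306.0, 324.0], [300, 315, 12, 18, 142])]
```

```bash
python3 -c "
from rig import env
print(env.sign_off())"
```

```text
the job is handed in; nothing more can be done
None
```

The job is handed in at about 66 s: the spark plug and grease pot stand in the two bays of the long tray, the padlock and bolt in the two bays of the short tray, all upright and released, and the carton, nut and tape roll were left alone.

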